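# Load the display test station and start it with the stylus

### The arm

A 6-joint arm with a two-finger parallel gripper is mounted at the origin on the work surface. World frame = base frame: x ahead of the robot, y to its left, z up, the work surface at z = 0. Lengths are in m, angles in rad, forces in N, time in s.
With the tool pointing down it reaches from about 0.35 to 0.975 m from the base axis. Payload 4.9 kg.
Tool frame: the origin (TCP) lies at the very end of the fingers, on their centre line; the grasp point (between the pads) lies ctrl.hold_point_z behind it (ctrl.hold_point_z is the distance from the TCP to the grasp point, in m); z points along the fingers, y is the line along which they close (so a half turn about z gives the same grasp; the last joint's range is limited). The gripper opens to 85 mm and grips with 20 to 120 N. Pads are 22 mm wide; open, the fingers measure 114 mm over their backs; the gripper's body (76 mm by 85 mm) begins 54 mm behind the grasp point. The pads swing forward as they close: fully open they stand 13 mm farther back than shut.
Start: joints at [1.062, 0.053, 1.613, -0, 1.476, -0.119], TCP at [0.237, 0.578, 0.231] pointing down, gripper open.
Joint ranges: [-3.01, 3.01], [-1.01, 2.22], [0.06, 2.58], [-1.02, 4.17], [0.09, 2.62], [-3.14, 3.14]. Speed limits (rad/s): [2.57, 2.57, 3.14, 3.14, 3.14, 3.14].

### API

Orientations are given as a rotation vector (axis times angle).
In Python, from station import ctrl gives the robot as it stands. The module is installed in compiled form; this text tells all that it offers.
- The arm moves only by the tool jog_arm, never from a script. Its argument "deltas" is a list of rows, each a list of 3 entries, a list of its own where there are three numbers: the closure, from -1 (fully open) to 1 (shut), then the shift along the world's x, y, z scaled (see below), then the turn, a rotation vector about the world's x, y, z scaled (see below). A call has 1 to 12 rows; each row is the pose to reach, as a shift and turn from the pose commanded when the call began, turning the shorter way round; what a row does not reach only later rows make up. The controller multiplies each number of a shift by 0.4 m and each number of a turn by 180 degrees. A row lasts 1/12 s, in which the tool goes at most 41.7 mm and 7.16 degrees, less where a joint would pass 70% of its speed; a pose out of reach is approached as far as the arm can. A call with a number of a shift or a turn outside -1 to 1 is refused whole. A call with a gripper value outside its range is refused whole. The fingers move at their own pace and stop on an object; "squeeze" is the grip in N (left out, the last holds). Time passes only in rows, so rows that repeat a pose let the fingers close. It gives the time, the measured TCP pose, the force, the opening and the grip force at its end, in the units of the state.
- ctrl.get_obs(): the state, without advancing time (a new reading comes with each control period).
- ctrl.get_image(name): name is "scene" or "top" or "wrist"; returns the picture (420x560x3 uint8, red, green, blue); there is no depth.
- ctrl.get_calibration(name): a dict with "K" (3x3 intrinsics, pixels), "extrinsics" (4x4, takes a point from world to camera coordinates). Camera axes: x right, y down, z forward; pixel columns grow to the right and rows downward; lengths in m; the calibration is good to about 2 mm. A picture is of the moment at which its call begins: read the wrist's pose just before it. get_calibration takes no time and is no camera call; for the wrist camera it gives the pose at the moment of the call.
- ctrl.finish_job(): hands the job in; it is judged then, once.
The state is a dict: "t": time; "q": joint angles; "dq": joint speeds; "effort": joint torques, N m; "tool_pos": TCP position; "tool_rot": TCP orientation; "contact_force": force on the tool from outside, world axes, zero at the start; "wrist_torque": the same for the moment, N m; "opening": finger opening in m; "grip_force": force on a finger pad.
Only numpy, scipy, OpenCV 4.12 (cv2) and the standard library are available. Lean on these libraries where they do the work, as an engineer would, in place of code of your own. Each camera call takes 0.05 s, during which the arm holds its last target. There are 200 camera calls.

### The job

Move every display module from the slotted rack into the test station's tilted pockets, one to a pocket in any pockets you like, each blue glass side up with its back flat on the bed and its bottom edge fully down on the ledge. When all are loaded, take the stylus and use its tip to press the recessed red start button on the control box fully in and hold it in for two seconds, then lay the stylus in its cradle. Leave the jar, tape roll and carton alone.

Things in the scene. Friction and masses are not known exactly. Their poses are not given: they have to be found in the camera images.
- module0: Display module (may be absent): 16 (x) x 50 (y) x 64 mm (z, up), 90 g. Glass side: blue film in a 5 mm black bezel; back: white with a copper strip. Origin: middle of its 16 x 50 mm bottom. +x points out of its BACK, so the glass looks along its -x. Starts standing on its bottom in a rack slot, glass facing either end of the rack, 50 mm width across the rack, side edges free to grip.
- module0_glass (a point): Centre of that module's blue glass face: (-8, 0, 32) mm in the module's frame.
- module1: Display module (may be absent): 16 (x) x 50 (y) x 64 mm (z, up), 90 g. Glass side: blue film in a 5 mm black bezel; back: white with a copper strip. Origin: middle of its 16 x 50 mm bottom. +x points out of its BACK, so the glass looks along its -x. Starts standing on its bottom in a rack slot, glass facing either end of the rack, 50 mm width across the rack, side edges free to grip.
- module1_glass (a point): Centre of that module's blue glass face: (-8, 0, 32) mm in the module's frame.
- module2: Display module (may be absent): 16 (x) x 50 (y) x 64 mm (z, up), 90 g. Glass side: blue film in a 5 mm black bezel; back: white with a copper strip. Origin: middle of its 16 x 50 mm bottom. +x points out of its BACK, so the glass looks along its -x. Starts standing on its bottom in a rack slot, glass facing either end of the rack, 50 mm width across the rack, side edges free to grip.
- module2_glass (a point): Centre of that module's blue glass face: (-8, 0, 32) mm in the module's frame.
- module3: Display module (may be absent): 16 (x) x 50 (y) x 64 mm (z, up), 90 g. Glass side: blue film in a 5 mm black bezel; back: white with a copper strip. Origin: middle of its 16 x 50 mm bottom. +x points out of its BACK, so the glass looks along its -x. Starts standing on its bottom in a rack slot, glass facing either end of the rack, 50 mm width across the rack, side edges free to grip.
- module3_glass (a point): Centre of that module's blue glass face: (-8, 0, 32) mm in the module's frame.
- rack: Fixed black slotted rack, 200 (x) x 56 (y) x 29 mm high, origin centre of underside. Four slots 19 mm wide at x = -67.5, -22.5, 22.5, 67.5 mm, slot floor 8 mm up; the blocks between them are 40 mm wide (y) and reach z = 29 mm. Modules stand in them with their width along the rack's y.
- station: Fixed test station, base 150 x 310 x 12 mm, origin at table level. Four tilted pockets in a row along y: in each a grey bed 36 mm wide, 60 mm long slopes at 45 degrees, facing up and towards the station's +x. Square to its lower (+x) end is a blue ledge 20 mm deep, for the module's bottom. Bed meets ledge at (20, pocket y, 34) mm. Site pocket0 tells of the cheeks.
- pocket0 (a point): Pocket 0 (station y = -114 mm): where the centre of the glass lies when a module is fully seated glass up, 16 mm out from the bed and 32 mm up the slope from the ledge. The pocket's blue cheeks stand 55 mm apart, reach 20 mm up the slope and 14 mm out from the bed; above them the module's sides overhang the bed, free for the fingers. Axes: the station's.
- pocket1 (a point): Pocket 1 (station y = -38 mm): where the centre of the glass lies when a module is fully seated glass up, 16 mm out from the bed and 32 mm up the slope from the ledge. The pocket's blue cheeks stand 55 mm apart, reach 20 mm up the slope and 14 mm out from the bed; above them the module's sides overhang the bed, free for the fingers. Axes: the station's.
- pocket2 (a point): Pocket 2 (station y = 38 mm): where the centre of the glass lies when a module is fully seated glass up, 16 mm out from the bed and 32 mm up the slope from the ledge. The pocket's blue cheeks stand 55 mm apart, reach 20 mm up the slope and 14 mm out from the bed; above them the module's sides overhang the bed, free for the fingers. Axes: the station's.
- pocket3 (a point): Pocket 3 (station y = 114 mm): where the centre of the glass lies when a module is fully seated glass up, 16 mm out from the bed and 32 mm up the slope from the ledge. The pocket's blue cheeks stand 55 mm apart, reach 20 mm up the slope and 14 mm out from the bed; above them the module's sides overhang the bed, free for the fingers. Axes: the station's.
- start (a joint): Travel of the red start button along the box's +x: 0 out, 0.005 m fully in; spring-loaded, about 4 N, springs back.
- start_face (a point): Centre of the red start button's face (15 x 15 mm), 6 mm behind the mouth of an 18 x 18 mm yellow-framed hole in the upright face of the fixed grey control box that looks away from the robot. Axes are the box's: x into the box, z up. The box is 70 (x) x 90 (y) x 80 mm high; hole midway across its face, centre 45 mm above the table.
- stylus: Stylus lying flat on the mat: orange square handle 90 x 16 x 16 mm from x = -65 to +25 mm, then a steel pin 7 mm in diameter to the tip at x = +73 mm, 60 g. x runs along it to the tip; origin on its underside (axis is at z = 8 mm).
- stylus_grip (a point): Near the stylus' centre of mass on its axis, (-15, 0, 8) mm.
- stylus_tip (a point): Tip of the steel pin, (73, 0, 8) mm.
- cradle: Fixed grey stylus cradle: base 130 (x) x 44 (y) x 6 mm, origin centre of underside; two U-shaped rests at x = -43 and +13 mm, each 12 mm long, floor 14 mm up, side walls up to 26 mm with a 28 mm gap between them (y). The stylus lies along x with its handle in both rests, either way round; the fingers fit between the rests.
- cradle_rest (a point): Point midway between the rests, 22 mm up: where point stylus_grip lies when the stylus is in the cradle.
- jar: Bystander: small grey jar with a white lid, 56 mm diameter, 70 mm tall, origin at underside centre.
- tape: Bystander: yellow tape roll lying flat, 90 mm diameter, 24 mm high, origin at underside centre.
- carton: Bystander: cardboard carton 70 x 50 x 40 mm, origin at underside centre.

How it is judged:
On the way, in this order (a step that is already met when the one before it is completed fails the run):
1. every module is seated in a pocket, glass up (((distance between module0_glass and pocket0 below 0.008 m and angle between module0's own x axis and vertical between 2.15 and 2.56 rad) or (distance between module0_glass and pocket1 below 0.008 m and angle between module0's own x axis and vertical between 2.15 and 2.56 rad) or (distance between module0_glass and pocket2 below 0.008 m and angle between module0's own x axis and vertical between 2.15 and 2.56 rad) or (distance between module0_glass and pocket3 below 0.008 m and angle between module0's own x axis and vertical between 2.15 and 2.56 rad)) and ((distance between module1_glass and pocket0 below 0.008 m and angle between module1's own x axis and vertical between 2.15 and 2.56 rad) or (distance between module1_glass and pocket1 below 0.008 m and angle between module1's own x axis and vertical between 2.15 and 2.56 rad) or (distance between module1_glass and pocket2 below 0.008 m and angle between module1's own x axis and vertical between 2.15 and 2.56 rad) or (distance between module1_glass and pocket3 below 0.008 m and angle between module1's own x axis and vertical between 2.15 and 2.56 rad)) and ((distance between module2_glass and pocket0 below 0.008 m and angle between module2's own x axis and vertical between 2.15 and 2.56 rad) or (distance between module2_glass and pocket1 below 0.008 m and angle between module2's own x axis and vertical between 2.15 and 2.56 rad) or (distance between module2_glass and pocket2 below 0.008 m and angle between module2's own x axis and vertical between 2.15 and 2.56 rad) or (distance between module2_glass and pocket3 below 0.008 m and angle between module2's own x axis and vertical between 2.15 and 2.56 rad)) and ((distance between module3_glass and pocket0 below 0.008 m and angle between module3's own x axis and vertical between 2.15 and 2.56 rad) or (distance between module3_glass and pocket1 below 0.008 m and angle between module3's own x axis and vertical between 2.15 and 2.56 rad) or (distance between module3_glass and pocket2 below 0.008 m and angle between module3's own x axis and vertical between 2.15 and 2.56 rad) or (distance between module3_glass and pocket3 below 0.008 m and angle between module3's own x axis and vertical between 2.15 and 2.56 rad))), for 0.3 s.
2. the start button is held fully in with the stylus tip (value of joint start above 0.004 m and distance between stylus_tip and start_face below 0.011 m), for 1.5 s.
At the end, for the whole second after the job is handed in: Every module present sits in a pocket with its glass up: glass centre within 8 mm of the pocket's point, leaning 45 degrees within about 12; the stylus lies in the cradle (grip point within 18 mm of the rest point, along the cradle within 0.2 rad, on the rests); the button is out again; all at rest (all of step 1 and linear speed of each of module0, module1, module2, module3, stylus below 0.02 m/s and distance between stylus_grip and cradle_rest below 0.018 m and z of stylus in the frame of cradle between 0.011 and 0.018 m and angle between the x axis of stylus and the x axis of cradle, either way round below 0.2 rad and value of joint start below 0.0015 m); the robot touches nothing.
It fails at once if the jar is disturbed (moved over 3 cm) (distance of jar from where it was at the start of the episode above 0.03 m).
It fails at once if the tape is disturbed (moved over 3 cm) (distance of tape from where it was at the start of the episode above 0.03 m).
It fails at once if the carton is disturbed (moved over 3 cm) (distance of carton from where it was at the start of the episode above 0.03 m).
Of module0, module1, module2, module3 only 3 to 4 are there at a start; the rules pass over those that are not, and their reading is None.
At some moment in a run one of stylus may be knocked a few centimetres aside while the robot is not near it.
It also fails if it takes over 208 s, if anything falls off the work surface, if the arm or the gripper's body presses on something with over 40 N, if the wrist force passes 120 N, or if a joint passes its speed limit or range.

## Working session

There is one attempt and no reset: what is moved stays moved. The work goes in short steps, Python scripts to look and compute and a tool call to move; the robot and the scene stay as the last step left them, time stands still between calls to the robot, and variables do not carry over. Pictures are saved under pics/ and viewed, at most 14 in all, crops included, and the job is handed in when it is done.

Besides the shell and the picture viewer there is one more tool, called after "Emit:" by a JSON object that holds its "api" and its "payload". jog_arm: Moves the arm, as the interface text tells. Its arguments: {"type":"object","properties":{"deltas":{"type":"array","items":{"type":"array"}},"squeeze":{"type":"number"}},"required":["deltas"]}

```bash
ls; mkdir -p pics; python3 - <<'E'
from station import ctrl
import cv2,numpy as np
np.set_printoptions(precision=4,suppress=True)
print(ctrl.get_obs(), ctrl.hold_point_z)
for n in ("scene","top","wrist"):
    c=ctrl.get_calibration(n); print(n,c["K"],c["extrinsics"])
    im=ctrl.get_image(n); cv2.imwrite(f"pics/{n}0.png",im[...,::-1])
E
```

```text
pics
{'t': 0.0, 'q': array([ 1.062 ,  0.0534,  1.6143, -0.    ,  1.476 , -0.119 ]), 'dq': array([0.0009, 0.0025, 0.0001, 0.0005, 0.0011, 0.0014]), 'effort': array([  0.001 , -39.3698, -37.0169,  -0.    ,   0.0072,   0.    ]), 'tool_pos': array([0.2372, 0.5776, 0.2301]), 'tool_rot': array([-0.6083, -3.0815,  0.0031]), 'contact_force': array([-1.6084, -0.5366,  0.4227]), 'wrist_torque': array([ 0.0274, -0.0278, -0.0206]), 'grip_force': 0.0, 'opening': 0.08478647972750941} 0.0187
scene [[386.455    0.     277.1765]
 [  0.     386.455  211.8126]
 [  0.       0.       1.    ]] [[-0.6882  0.7252  0.0195  0.3603]
 [ 0.4534  0.4509 -0.7688 -0.2261]
 [-0.5664 -0.5203 -0.6392  1.2654]
 [ 0.      0.      0.      1.    ]]
top [[415.7345   0.     290.9812]
 [  0.     415.7345 203.5239]
 [  0.       0.       1.    ]] [[-0.0041 -0.9999  0.0165  0.0523]
 [-0.9839  0.0011 -0.1786  0.5448]
 [ 0.1785 -0.017  -0.9838  0.9132]
 [ 0.      0.      0.      1.    ]]
wrist [[305.7759   0.     280.6283]
 [  0.     305.7759 218.7426]
 [  0.       0.       1.    ]] [[ 0.3802  0.9249 -0.0021 -0.6221]
 [ 0.8832 -0.3623  0.2979 -0.0394]
 [ 0.2748 -0.1151 -0.9546  0.38  ]
 [ 0.      0.      0.      1.    ]]
```

View pics/top0.png

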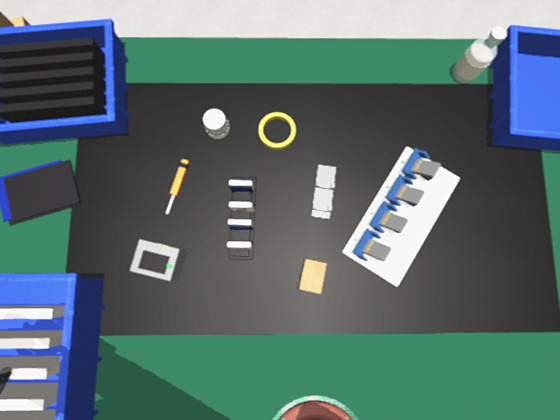

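View pics/scene0.png

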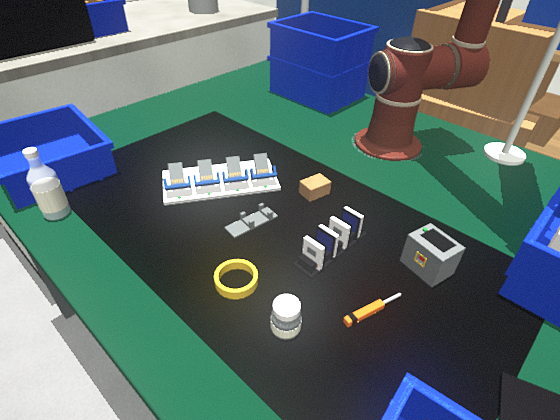

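Top view: there are four modules, at about (241,183), (241,205), (240,222) and (239,245). The station is at (400,215), with its ledges towards the upper left. The stylus is at (177,185) with its tip towards the robot, the box at (155,260) and the cradle at (323,190). The scene view shows glass and backs alternating.

```bash
cat > h.py <<'E'
import numpy as np,cv2
from station import ctrl
from scipy.spatial.transform import Rotation as R
np.set_printoptions(precision=4,suppress=True)
def ray(n,uv,z,c=None):
    c=c or ctrl.get_calibration(n); E=c["extrinsics"]; uv=np.atleast_2d(uv).astype(float)
    d=np.c_[uv,np.ones(len(uv))]@np.linalg.inv(c["K"]).T@E[:3,:3]; o=-E[:3,:3].T@E[:3,3]
    return o+d*((z-o[2])/d[:,2])[:,None]
def proj(n,P,c=None):
    c=c or ctrl.get_calibration(n); E=c["extrinsics"]
    p=(np.atleast_2d(P)@E[:3,:3].T+E[:3,3])@c["K"].T; return p[:,:2]/p[:,2:]
def blobs(m,amin=15):
    n,l,s,c=cv2.connectedComponentsWithStats(m.astype(np.uint8),connectivity=8)
    return [(s[i,4],c[i],s[i,:4],cv2.minAreaRect(np.argwhere(l==i)[:,::-1].astype(np.float32))) for i in range(1,n) if s[i,4]>=amin]
E
python3 - <<'E'
from h import *
t=cv2.imread("pics/top0.png"); s=cv2.imread("pics/scene0.png")
hs=cv2.cvtColor(t,cv2.COLOR_BGR2HSV); H,S,V=[hs[...,i].astype(int) for i in range(3)]
roi=np.zeros(V.shape,bool); roi[90:330,120:480]=1
def rep(name,m,z,amin=15):
    for a,c,b,r in blobs(m&roi,amin):
        P=ray("top",cv2.boxPoints(r),z); C=ray("top",r[0],z)[0]
        e=[P[1]-P[0],P[2]-P[1]]; e.sort(key=np.linalg.norm)
        print(name,a,c.round(1),"ctr",C[:2],"LxW",np.linalg.norm(e[1]).round(4),np.linalg.norm(e[0]).round(4),"yaw",np.degrees(np.arctan2(e[1][1],e[1][0])).round(1)%180)
w=(V>150)&(S<40)
mm=w.copy(); mm[:,:225]=0; mm[:,260:]=0; rep("mod",mm,.072)
st=w.copy();st[:,:335]=0
pts=np.argwhere(st&roi)[:,::-1].astype(np.float32); r=cv2.minAreaRect(pts); P=ray("top",cv2.boxPoints(r),.012); print("station",r,P[:,:2],P[:,:2].mean(0))
e=P[1]-P[0],P[2]-P[1]; print([(np.linalg.norm(x),np.degrees(np.arctan2(x[1],x[0]))) for x in e])
rep("orange",(H>5)&(H<22)&(S>140)&(V>100),.016)
b=(H>100)&(H<125)&(S>120); b[:,:340]=0; rep("blue",b,.04,10)
g=(V>120)&(S<40); g[:,:300]=0; g[:,342:]=0; rep("cradle",g,.02)
g=(V>110)&(S<40); g[:,:125]=0; g[:230]=0;g[:,190:]=0; rep("box",g,.08)
E1=cv2.resize(t[130:300,120:300],None,fx=4,fy=4,interpolation=2)[:600]
cv2.imwrite("pics/a.png",cv2.resize(t[140:290,120:320],None,fx=4,fy=4,interpolation=2))
cv2.imwrite("pics/b.png",np.hstack([cv2.resize(t[140:290,300:470],None,fx=3,fy=3,interpolation=2)[:450],cv2.resize(s[200:350,290:388],None,fx=3,fy=3,interpolation=2)]))
E
```

```text
mod 138 [240.2 182.5] ctr [0.5894 0.1658] LxW 0.0522 0.0117 yaw 90.0
mod 150 [239.8 204.2] ctr [0.5397 0.1649] LxW 0.0517 0.0137 yaw 89.9
mod 148 [239.5 221.7] ctr [0.4989 0.1676] LxW 0.0536 0.0135 yaw 89.9
mod 165 [238.6 244.1] ctr [0.4498 0.1667] LxW 0.0531 0.0133 yaw 89.9
station ((379.7597351074219, 203.37432861328125), (113.86814880371094, 128.063720703125), 29.898902893066406) [[ 0.4864  0.0327]
 [ 0.7651 -0.1292]
 [ 0.619  -0.3666]
 [ 0.3532 -0.1963]] [ 0.5559 -0.1648]
[(np.float64(0.3222621802992236), np.float64(-30.144357314064017)), (np.float64(0.2787457118335724), np.float64(-121.60188913857237))]
orange 24 [184.7 161.2] ctr [0.656  0.3081] LxW 0.0184 0.0115 yaw 75.6
orange 109 [178.5 180. ] ctr [0.6076 0.3225] LxW 0.0703 0.021 yaw 163.5
blue 800 [397.7 187.5] ctr [ 0.5798 -0.206 ] LxW 0.2266 0.0415 yaw 148.0
blue 247 [363.8 242.6] ctr [ 0.452  -0.1216] LxW 0.0673 0.0362 yaw 149.0
cradle 1034 [323.5 191.6] ctr [ 0.58   -0.0282] LxW 0.1314 0.0505 yaw 172.5
box 988 [154.2 258.7] ctr [0.4159 0.3492] LxW 0.0973 0.0735 yaw 75.9
```

View pics/a.png

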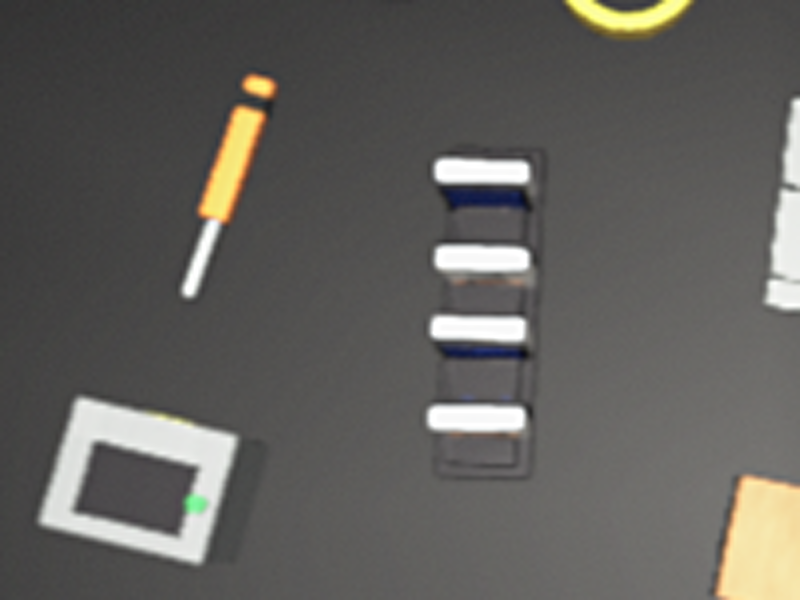

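View pics/b.png

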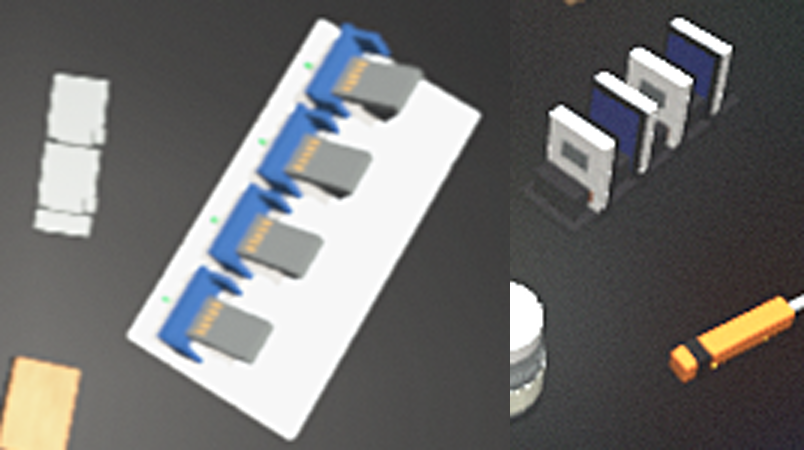

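The tilted edges tell which way each module faces. From far to near: A (x≈0.587) has its glass to -x, B (0.542) to +x, C (0.497) to -x and D (0.452) to +x. The pockets run along the left (upper-left) edge of the station.

```bash
cat >> h.py <<'E'
def tool(yang,tilt=0,az=0):
    """tool rotation: y axis at angle yang deg (horizontal), z leaning 'tilt' deg from down towards azimuth az"""
    a,b,c=np.radians([yang,tilt,az]); z=np.array([np.sin(b)*np.cos(c),np.sin(b)*np.sin(c),-np.cos(b)]); y=np.array([np.cos(a),np.sin(a),0])
    y=y-z*(y@z); y/=np.linalg.norm(y); return R.from_matrix(np.c_[np.cross(y,z),y,z])
def go(p,Rt,p0=None,R0=None,hold=True):
    """p = grasp-point (hold=True) or TCP target; prints scaled deltas from the pose"""
    o=ctrl.get_obs(); p0=o["tool_pos"] if p0 is None else p0; R0=R.from_rotvec(o["tool_rot"]) if R0 is None else R0
    p=np.array(p)+(Rt.apply([0,0,ctrl.hold_point_z]) if hold else 0)
    d=(p-p0)/.4; w=(Rt*R0.inv()).as_rotvec()/np.pi
    print("d",d.round(4).tolist(),"w",w.round(4).tolist(),"rows",(np.linalg.norm(d)*.4/.0417).round(1),(np.linalg.norm(w)*180/7.16).round(1))
E
python3 - <<'E'
from h import *
t=cv2.imread("pics/top0.png"); hs=cv2.cvtColor(t,cv2.COLOR_BGR2HSV); H,S,V=[hs[...,i].astype(int) for i in range(3)]
m=(V>100); m[:,:335]=0; m[:140]=0; m[300:]=0; m[:,475:]=0
n,l,s,c=cv2.connectedComponentsWithStats(m.astype(np.uint8)); i=1+s[1:,4].argmax()
pts=np.argwhere(l==i)[:,::-1].astype(float)
P=ray("top",pts,.012)[:,:2].astype(np.float32); r=cv2.minAreaRect(P); print(s[i],r)
hc=np.array([[406.7,146],[460.3,178.3],[397.7,286.7],[342.7,251.7]]); Q=ray("top",hc,.012)[:,:2]; print(Q,Q.mean(0))
for a,b in((0,1),(3,2),(0,3),(1,2)):
    v=Q[b]-Q[a]; print(np.linalg.norm(v),np.degrees(np.arctan2(v[1],v[0])))
c=ctrl.get_calibration("wrist"); E=c["extrinsics"]; o=ctrl.get_obs(); T=R.from_rotvec(o["tool_rot"])
print("cam in tool",T.inv().apply(-E[:3,:3].T@E[:3,3]-o["tool_pos"]), T.inv().apply(E[2,:3]))
go([.5,.166,.25],tool(90)); go([.5,.166,.25],tool(-90))
E
```

```text
[ 335  146  126  154 9745] ((0.5000777244567871, -0.17550596594810486), (0.1954530030488968, 0.4258418083190918), 57.344261169433594)
[[ 0.6961 -0.237 ]
 [ 0.6139 -0.3644]
 [ 0.3545 -0.1975]
 [ 0.436  -0.0713]] [ 0.5251 -0.2175]
0.1515814631928461 -122.84799531804391
0.15024170761627734 -122.85398006021624
0.3084157475983263 147.49511018211285
0.308426327904703 147.24621237526387
cam in tool [ 0.0755 -0.0018 -0.143 ] [-0.2981 -0.0002  0.9545]
d [0.6568, -1.0292, 0.0025] w [0.0005, -0.0002, 0.1241] rows 11.7 3.1
d [0.6568, -1.0292, 0.0025] w [-0.0002, -0.0007, -0.8759] rows 11.7 22.0
```

Emit:
{"api": "jog_arm", "payload": {"deltas": [[-1,[0.65,-1,0],[0,0,0.124]],[-1,[0.65,-1,0],[0,0,0.124]],[-1,[0.65,-1,0],[0,0,0.124]],[-1,[0.65,-1,0],[0,0,0.124]],[-1,[0.65,-1,0],[0,0,0.124]],[-1,[0.65,-1,0],[0,0,0.124]],[-1,[0.65,-1,0],[0,0,0.124]],[-1,[0.65,-1,0],[0,0,0.124]],[-1,[0.65,-1,0],[0,0,0.124]],[-1,[0.65,-1,0],[0,0,0.124]],[-1,[0.65,-1,0],[0,0,0.124]],[-1,[0.65,-1,0],[0,0,0.124]]]}}

```text
t: 1.15
tool_pos: [0.4989, 0.1747, 0.2311]
tool_rot: [0.005, 3.141, -0.002]
contact_force: [0.2, 1.0, -0.5]
opening: 0.0853
grip_force: 0.0
```

```bash
python3 - <<'E'
from h import *
o=ctrl.get_obs(); c=ctrl.get_calibration("wrist"); im=ctrl.get_image("wrist"); cv2.imwrite("pics/w1.png",im[...,::-1])
print(o["t"],o["tool_pos"],o["tool_rot"],o["q"])
hs=cv2.cvtColor(im,cv2.COLOR_RGB2HSV); S=hs[...,1].astype(int);V=hs[...,2].astype(int)
for a,cc,b,r in blobs((V>170)&(S<40),60):
    P=ray("wrist",cv2.boxPoints(r),.072,c); e=[P[1]-P[0],P[2]-P[1]]; e.sort(key=np.linalg.norm)
    print(a,cc.round(1),P[:,:2].mean(0),[np.linalg.norm(x).round(4) for x in e],np.degrees(np.arctan2(e[1][1],e[1][0])).round(1)%180)
E
```

```text
1.15 [0.4989 0.1747 0.2311] [ 0.005   3.1412 -0.0018] [ 0.1966 -0.1798  1.8352 -0.0012  1.486  -1.3709]
4725 [471.9 117.2] [0.4177 0.3539] [np.float64(0.072), np.float64(0.0974)] 76.1
5167 [ 26.3 186.2] [ 0.5057 -0.0811] [np.float64(0.0618), np.float64(0.2183)] 168.0
232 [  5.7 149.1] [ 0.4487 -0.0929] [np.float64(0.0134), np.float64(0.0334)] 165.2
605 [274.4 153.7] [0.4512 0.1661] [np.float64(0.0114), np.float64(0.0483)] 89.8
511 [273.8 203.5] [0.5008 0.1656] [np.float64(0.0109), np.float64(0.0488)] 88.2
415 [124.9 212. ] [0.5095 0.0122] [np.float64(0.0131), np.float64(0.0358)] 81.8
181 [412.8 230.3] [0.5308 0.3103] [np.float64(0.0054), np.float64(0.04)] 162.8
1141 [124.6 240.6] [0.54   0.0081] [np.float64(0.036), np.float64(0.044)] 164.6
464 [272.9 240. ] [0.5407 0.1642] [np.float64(0.0111), np.float64(0.0487)] 87.5
1001 [124.8 280.2] [0.5867 0.0008] [np.float64(0.0336), np.float64(0.0473)] 172.0
412 [274.3 282.5] [0.591  0.1653] [np.float64(0.0112), np.float64(0.0496)] 89.9
82 [149.7 322.2] [0.6426 0.0183] [np.float64(0.0123), np.float64(0.0161)] 89.9
79 [411.3 322.3] [0.6433 0.325 ] [np.float64(0.0123), np.float64(0.0161)] 89.9
```

View pics/w1.png

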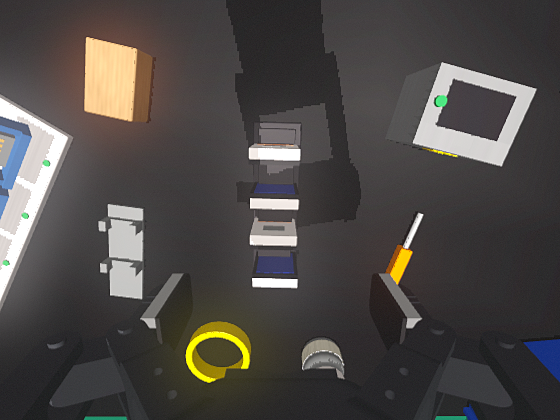

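The wrist view shows all four modules in line at y≈0.165, which confirms how each one faces. I'll grasp A first.

Emit:
{"api": "jog_arm", "payload": {"deltas": [[-1,[0.223,-0.023,0],[0,0,0]],[-1,[0.223,-0.023,0],[0,0,0]],[-1,[0.223,-0.023,-0.1],[0,0,0]],[-1,[0.223,-0.023,-0.2],[0,0,0]],[-1,[0.223,-0.023,-0.3],[0,0,0]],[-1,[0.223,-0.023,-0.4],[0,0,0]],[-1,[0.223,-0.023,-0.45],[0,0,0]],[-1,[0.223,-0.023,-0.492],[0,0,0]],[-1,[0.223,-0.023,-0.492],[0,0,0]],[-1,[0.223,-0.023,-0.492],[0,0,0]]]}}

```text
t: 2.03
tool_pos: [0.5856, 0.169, 0.0333]
tool_rot: [-0.0, -3.139, 0.001]
contact_force: [0.2, 0.2, 0.9]
opening: 0.0854
grip_force: 0.0
```

Emit:
{"api": "jog_arm", "payload": {"deltas": [[1,[0,0,0],[0,0,0]],[1,[0,0,0],[0,0,0]],[1,[0,0,0],[0,0,0]],[1,[0,0,0],[0,0,0]],[1,[0,0,0],[0,0,0]],[1,[0,0,0],[0,0,0]],[1,[0,0,0],[0,0,0]],[1,[0,0,0],[0,0,0]],[1,[0,0,0],[0,0,0]],[1,[0,0,0],[0,0,0]]], "squeeze": 40}}

```text
t: 2.87
tool_pos: [0.5884, 0.1692, 0.0368]
tool_rot: [0.0, 3.138, 0.001]
contact_force: [-0.6, 0.2, 6.2]
opening: 0.0494
grip_force: 42.4
```

```bash
cat >> h.py <<'E'
SC=np.array([.5251,-.2175]); SY=57.25
def stn(p):
    a=np.radians(SY); return np.array([SC[0]+p[0]*np.cos(a)-p[1]*np.sin(a),SC[1]+p[0]*np.sin(a)+p[1]*np.cos(a),p[2]])
PY=[-.114,-.038,.038,.114]; RP=tool(SY-90,45,SY); s2=np.sqrt(.5)
def pocket(k,h,up=0,out=0): # grasp point for module held at height h, raised along slope / off the bed
    return stn([.020+s2*(-(h+up)+.008+out),PY[k],.034+s2*(h+up+.008+out)])
E
python3 - <<'E'
from h import *
o=ctrl.get_obs(); print(o["q"],o["tool_pos"],o["tool_rot"],o["t"])
go(pocket(3,.0475,.09,.003),tool(SY-90)); go(pocket(3,.0475,.09,.003),RP); print(pocket(3,.0475),pocket(0,.0475))
E
```

```text
[ 0.1585  0.2133  1.782   0.      1.1425 -1.4121] [0.5884 0.1692 0.0368] [0.0004 3.1379 0.001 ] 2.8667
d [-0.4918, -0.9585, 0.2087] w [0.0012, 0.0009, -0.6819] rows 10.5 17.1
d [-0.4739, -0.9307, 0.2224] w [0.2664, 0.1456, -0.6398] rows 10.2 17.8
[ 0.4249 -0.1625  0.0732] [ 0.6167 -0.2858  0.0732]
```

Emit:
{"api": "jog_arm", "payload": {"deltas": [[1,[0,0,0.1],[0,0,0]],[1,[0,0,0.2],[0,0,0]],[1,[0,0,0.3],[0,0,0]],[1,[-0.05,-0.1,0.4],[0,0,-0.04]],[1,[-0.1,-0.2,0.45],[0,0,-0.08]],[1,[-0.15,-0.3,0.45],[0,0,-0.12]],[1,[-0.2,-0.4,0.45],[0,0,-0.16]],[1,[-0.25,-0.5,0.45],[0,0,-0.2]],[1,[-0.3,-0.6,0.45],[0,0,-0.24]],[1,[-0.35,-0.7,0.45],[0,0,-0.28]],[1,[-0.4,-0.8,0.45],[0,0,-0.32]],[1,[-0.4,-0.8,0.45],[0,0,-0.36]]]}}

```text
t: 3.87
tool_pos: [0.4252, -0.1524, 0.2146]
tool_rot: [1.683, 2.652, 0.0]
contact_force: [0.5, -1.1, -0.3]
opening: 0.0495
grip_force: 43.6
```

Emit:
{"api": "jog_arm", "payload": {"deltas": [[1,[-0.09,-0.16,0],[0,0,-0.04]],[1,[-0.09,-0.16,0],[0,0,-0.08]],[1,[-0.09,-0.16,0],[0,0,-0.12]],[1,[-0.09,-0.16,0],[0,0,-0.16]],[1,[-0.09,-0.16,0],[0,0,-0.2]],[1,[-0.09,-0.16,0],[0,0,-0.24]],[1,[-0.09,-0.16,0],[0,0,-0.28]],[1,[-0.09,-0.16,0],[0,0,-0.322]],[1,[-0.09,-0.16,0],[0,0,-0.322]],[1,[-0.09,-0.16,0],[0,0,-0.322]]]}}

```text
t: 4.7
tool_pos: [0.3905, -0.215, 0.2144]
tool_rot: [-2.751, -1.516, 0.0]
contact_force: [-0.3, -0.9, -1.2]
opening: 0.0493
grip_force: 43.6
```

```bash
python3 - <<'E'
from h import *
o=ctrl.get_obs(); print(o["q"],o["tool_pos"],o["tool_rot"],o["t"],o["opening"])
c=ctrl.get_calibration("wrist"); im=ctrl.get_image("wrist"); cv2.imwrite("pics/w2.png",im[...,::-1]); np.savez("w2.npz",E=c["extrinsics"],K=c["K"])
go(pocket(3,.0475,.09,.003),RP)
E
```

```text
[-0.6705 -0.3898  2.0313  0.      1.5003 -0.1069] [ 0.3905 -0.215   0.2144] [-2.7514 -1.516   0.0001] 4.7 0.04931324554856578
d [0.0206, 0.0296, -0.2215] w [0.2108, -0.1344, -0.0026] rows 2.2 6.3
```

View pics/w2.png

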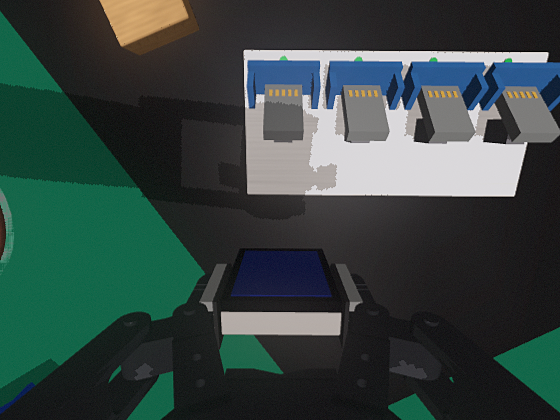

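```bash
python3 - <<'E'
from h import *
f=np.load("w2.npz"); c={"K":f["K"],"extrinsics":f["E"]}
Q=ray("wrist",[[244,50],[549,53],[515,195],[247,194]],.012,c)[:,:2]; print(Q,Q.mean(0))
for a,b in((3,0),(2,1),(1,0),(2,3)):
    v=Q[b]-Q[a]; print(np.linalg.norm(v),np.degrees(np.arctan2(v[1],v[0])))
# predicted bed/ledge corner and ledge outer ends
for k in range(4):
    print(k,proj("wrist",[stn([.02,PY[k],.034]),stn([.020-s2*.06,PY[k],.034+s2*.06]),stn([.02,PY[k]-.0275,.034]),stn([.02,PY[k]+.0275,.034])],c).round(0).tolist())
E
```

```text
[[ 0.4376 -0.0732]
 [ 0.697  -0.2403]
 [ 0.6177 -0.3641]
 [ 0.3567 -0.1977]] [ 0.5273 -0.2188]
0.14849572769340658 56.99417100136323
0.147000778340759 57.35944311747893
0.3086246823832065 147.2017559839263
0.3095708641163976 147.4783668921445
0 [[510.0, 108.0], [533.0, 156.0], [537.0, 108.0], [482.0, 108.0]]
1 [[434.0, 107.0], [449.0, 155.0], [461.0, 108.0], [406.0, 107.0]]
2 [[357.0, 107.0], [365.0, 154.0], [385.0, 107.0], [330.0, 107.0]]
3 [[281.0, 106.0], [281.0, 154.0], [309.0, 106.0], [253.0, 106.0]]
```

```bash
python3 - <<'E'
from h import *
f=np.load("w2.npz"); c={"K":f["K"],"extrinsics":f["E"]}
def inv(p): 
    a=np.radians(SY); d=p[:2]-SC; return np.array([d[0]*np.cos(a)+d[1]*np.sin(a),-d[0]*np.sin(a)+d[1]*np.cos(a)])
E=c["extrinsics"]; print("cam",inv(-E[:3,:3].T@E[:3,3]),(-E[:3,:3].T@E[:3,3])[2])
for n,uv,z in(("low",[283,84],.034),("top",[283,138],.0764),("gold",[283,88],.04),("ledgefront",[283,62],.048)): print(n,inv(ray("wrist",uv,z,c)[0]))
# top image: pocket 3 (crop b coords /3 + (300,140))
for n,uv,z in(("low",[203,321],.034),("upL",[233,361],.0764),("upR",[273,324],.0764),("cheek",[160,330],.04)): print("top",n,inv(ray("top",np.array(uv)/3+[300,140],z)[0]))
for k in (0,3): print(proj("top",[stn([.02,PY[k],.034]),stn([.02-.0424,PY[k],.0764])]))
E
python3 - <<'E'
import cv2
t=cv2.imread("pics/w2.png"); cv2.imwrite("pics/w2c.png",cv2.resize(t[40:200,235:415],None,fx=4.2,fy=3.7,interpolation=2))
E
```

```text
cam [0.0036 0.1143] 0.3573178420636482
low [0.0403 0.1121]
top [-0.0087  0.112 ]
gold [0.0361 0.1121]
ledgefront [0.0572 0.1124]
top low [0.0335 0.1165]
top upL [0.0054 0.1371]
top upR [-0.0058  0.0978]
top cheek [0.0585 0.1412]
[[421.3131 168.836 ]
 [443.4229 173.7221]]
[[373.2136 249.2286]
 [393.826  258.278 ]]
```

View pics/w2c.png

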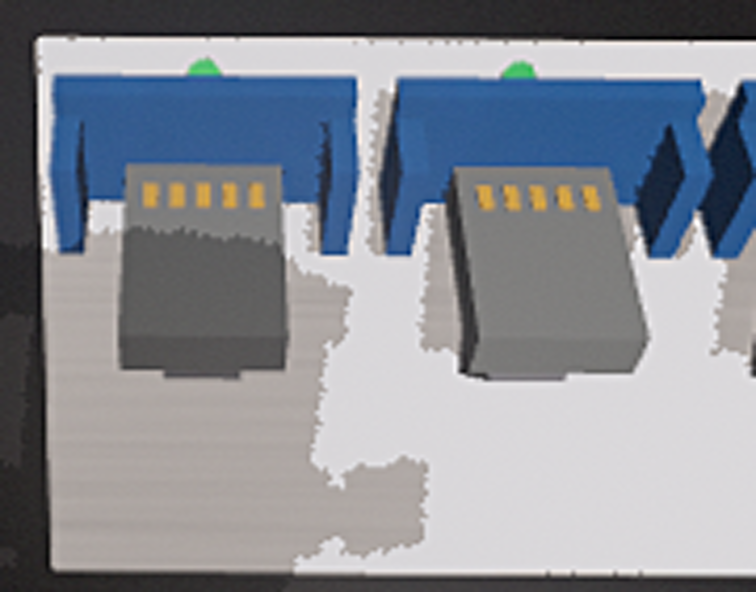

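```bash
cat >> h.py <<'E'
_a=np.radians(SY); SC=SC+.020*np.array([np.cos(_a),np.sin(_a)])-.0015*np.array([-np.sin(_a),np.cos(_a)])
E
python3 - <<'E'
from h import *
f=np.load("w2.npz"); c={"K":f["K"],"extrinsics":f["E"]}
o=ctrl.get_obs(); T=R.from_rotvec(o["tool_rot"])
tp=o["tool_pos"]+T.apply([[-.008,0,-.0352],[-.008,.025,-.0352],[-.008,-.025,-.0352],[.008,.025,-.0352],[.008,-.025,-.0352],[.008,.025,.0288],[.008,-.025,.0288]])
print("module corners",proj("wrist",tp,c).round(1).tolist())
for u in(.09,0): go(pocket(3,.0475,u,.003),RP)
print(pocket(3,.0475,0,.003)+RP.apply([0,0,.0187]), RP.as_rotvec(), (-s2*RP.as_matrix()[:,2]))
E
```

```text
module corners [[278.5, 330.4], [338.6, 330.3], [218.5, 330.4], [340.8, 296.6], [216.1, 296.7], [320.7, 239.0], [237.5, 239.0]]
d [0.0508, 0.0696, -0.2215] w [0.2108, -0.1344, -0.0026] rows 2.3 6.3
d [0.1369, 0.2035, -0.3806] w [0.2108, -0.1344, -0.0026] rows 4.3 6.3
[ 0.4453 -0.1336  0.0621] [-2.2874 -1.2484 -0.9475] [-0.2705 -0.4205  0.5   ]
```

Emit:
{"api": "jog_arm", "payload": {"deltas": [[1,[0,0,0],[0.03,-0.019,0]],[1,[0,0,0],[0.06,-0.038,0]],[1,[0,0,0],[0.09,-0.057,0]],[1,[0,0,0],[0.12,-0.076,0]],[1,[0,0,0],[0.15,-0.095,0]],[1,[0,0,-0.05],[0.18,-0.115,-0.002]],[1,[0.05,0.07,-0.12],[0.211,-0.134,-0.003]],[1,[0.05,0.07,-0.22],[0.211,-0.134,-0.003]],[1,[0.051,0.07,-0.222],[0.211,-0.134,-0.003]],[1,[0.051,0.07,-0.222],[0.211,-0.134,-0.003]],[1,[0.051,0.07,-0.222],[0.211,-0.134,-0.003]],[1,[0.051,0.07,-0.222],[0.211,-0.134,-0.003]]]}}

```text
t: 5.75
tool_pos: [0.4124, -0.1888, 0.1288]
tool_rot: [-2.291, -1.249, -0.948]
contact_force: [1.1, -0.3, -1.0]
opening: 0.0497
grip_force: 43.8
```

```bash
python3 - <<'E'
from h import *
o=ctrl.get_obs(); print(o["q"],o["tool_pos"],o["t"])
for u,n in((.03,.003),(.005,.003),(0,.003),(-.002,.001)): go(pocket(3,.0475,u,n),RP)
im=np.hstack([ctrl.get_image("wrist")[:300,:400],ctrl.get_image("scene")[100:400,100:400]]); cv2.imwrite("pics/w3.png",im[...,::-1])
E
```

```text
[-1.0192 -0.1366  2.1224  0.6909  1.5619 -0.6009] [ 0.4124 -0.1888  0.1288] 5.75
d [0.0536, 0.0935, -0.1137] w [0.001, 0.0002, 0.0006] rows 1.5 0.0
d [0.0775, 0.1306, -0.1579] w [0.001, 0.0002, 0.0006] rows 2.1 0.0
d [0.0823, 0.1381, -0.1668] w [0.001, 0.0002, 0.0006] rows 2.2 0.0
d [0.0823, 0.1381, -0.1738] w [0.001, 0.0002, 0.0006] rows 2.3 0.0
```

View pics/w3.png

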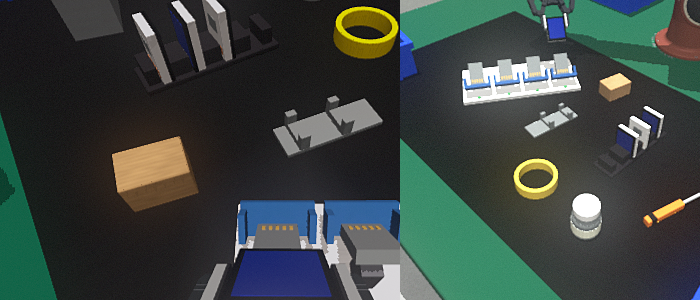

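The held module is upright and glass up in line with pocket 3: the bed centre is at column 278 and the module at about 281. I'll slide it in.

Emit:
{"api": "jog_arm", "payload": {"deltas": [[1,[0.03,0.045,-0.053],[0,0,0]],[1,[0.058,0.09,-0.105],[0,0,0]],[1,[0.066,0.102,-0.12],[0,0,0]],[1,[0.074,0.114,-0.135],[0,0,0]],[1,[0.082,0.127,-0.15],[0,0,0]],[1,[0.084,0.13,-0.154],[0,0,0]],[1,[0.087,0.134,-0.158],[0,0,0]],[1,[0.087,0.134,-0.158],[0,0,0]],[1,[0.087,0.134,-0.158],[0,0,0]],[1,[0.087,0.134,-0.158],[0,0,0]]]}}

```text
t: 6.68
tool_pos: [0.4473, -0.134, 0.0647]
tool_rot: [-2.288, -1.244, -0.95]
contact_force: [3.2, 4.2, 5.4]
opening: 0.0494
grip_force: 47.4
```

Emit:
{"api": "jog_arm", "payload": {"deltas": [[1,[0.004,0.006,-0.007],[0,0,0]],[1,[0.008,0.012,-0.014],[0,0,0]],[1,[0.008,0.012,-0.014],[0,0,0]],[1,[0.008,0.012,-0.014],[0,0,0]]]}}

```text
t: 7.02
tool_pos: [0.4492, -0.1313, 0.0616]
tool_rot: [-2.286, -1.25, -0.945]
contact_force: [-21.0, -6.9, 26.7]
opening: 0.0498
grip_force: 50.9
```

Emit:
{"api": "jog_arm", "payload": {"deltas": [[1,[-0.003,-0.004,0.005],[0,0,0]],[-0.4,[-0.003,-0.004,0.005],[0,0,0]],[-0.4,[-0.003,-0.004,0.005],[0,0,0]],[-0.4,[-0.003,-0.004,0.005],[0,0,0]],[-0.4,[-0.003,-0.004,0.005],[0,0,0]],[-0.4,[-0.003,-0.004,0.005],[0,0,0]],[-0.4,[-0.003,-0.004,0.005],[0,0,0]]]}}

```text
t: 7.6
tool_pos: [0.4478, -0.1302, 0.0586]
tool_rot: [-2.289, -1.243, -0.945]
contact_force: [-0.6, -0.3, 0.0]
opening: 0.0599
grip_force: 0.0
```

```bash
python3 - <<'E'
from h import *
o=ctrl.get_obs(); print(o["tool_pos"],o["t"],o["contact_force"],o["opening"])
im=np.hstack([cv2.resize(ctrl.get_image("wrist")[180:380,160:400],None,fx=1.67,fy=1.67),cv2.resize(ctrl.get_image("scene")[140:240,150:290],None,fx=2.8,fy=3.34)]); cv2.imwrite("pics/w4.png",im[...,::-1])
E
```

```text
[ 0.4478 -0.1302  0.0586] 7.6 [-0.5542 -0.3198  0.0393] 0.05992667125814232
```

View pics/w4.png

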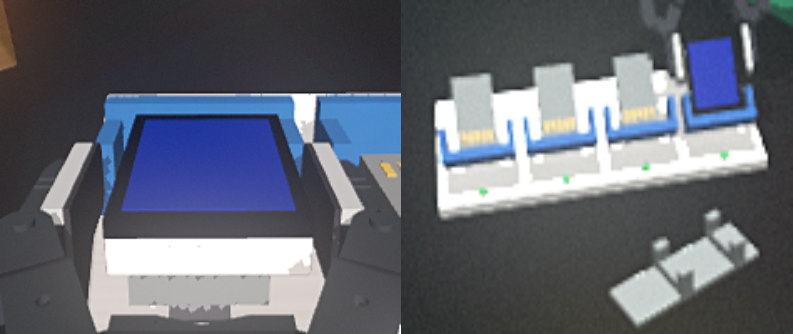

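Module A lies flat in pocket 3 and the fingers are clear of it. Next is C, whose glass also faces -x.

Emit:
{"api": "jog_arm", "payload": {"deltas": [[-0.4,[-0.04,-0.062,0.074],[0,0,0]],[-0.4,[-0.08,-0.124,0.147],[0,0,0]],[-0.4,[-0.096,-0.149,0.177],[0,0,0]],[-1,[0.126,0.74,0.4],[-0.133,-0.073,0.32]],[-1,[0.126,0.74,0.4],[-0.133,-0.073,0.32]],[-1,[0.126,0.74,0.4],[-0.133,-0.073,0.32]],[-1,[0.126,0.74,0.4],[-0.133,-0.073,0.32]],[-1,[0.126,0.74,0.4],[-0.133,-0.073,0.32]],[-1,[0.126,0.74,0.4],[-0.133,-0.073,0.32]],[-1,[0.126,0.74,0.4],[-0.133,-0.073,0.32]],[-1,[0.126,0.74,0.4],[-0.133,-0.073,0.32]],[-1,[0.126,0.74,0.4],[-0.133,-0.073,0.32]]]}}

```text
t: 8.7
tool_pos: [0.4979, 0.1658, 0.2193]
tool_rot: [-1.404, -2.504, -0.581]
contact_force: [1.1, -0.9, -0.5]
opening: 0.0853
grip_force: 0.0
```

Emit:
{"api": "jog_arm", "payload": {"deltas": [[-1,[0,0,0],[-0.133,-0.073,0.32]],[-1,[0,0,0],[-0.133,-0.073,0.32]],[-1,[0,0,0],[-0.133,-0.073,0.32]],[-1,[0,0,0],[-0.133,-0.073,0.32]],[-1,[0,0,0],[-0.133,-0.073,0.32]],[-1,[0,0,0],[-0.133,-0.073,0.32]],[-1,[0,0,0],[-0.133,-0.073,0.32]],[-1,[0,0,0],[-0.133,-0.073,0.32]],[-1,[0,0,0],[-0.133,-0.073,0.32]],[-1,[0,0,0],[-0.133,-0.073,0.32]],[-1,[0,0,0],[-0.133,-0.073,0.32]],[-1,[0,0,0],[-0.133,-0.073,0.32]]]}}

```text
t: 9.7
tool_pos: [0.4977, 0.1635, 0.2182]
tool_rot: [0.01, 3.139, 0.003]
contact_force: [0.6, -0.4, 0.3]
opening: 0.0854
grip_force: 0.0
```

```bash
python3 - <<'E'
from h import *
o=ctrl.get_obs(); print(o["q"],o["tool_pos"],o["t"])
c=ctrl.get_calibration("wrist"); im=ctrl.get_image("wrist"); hs=cv2.cvtColor(im,cv2.COLOR_RGB2HSV); S=hs[...,1].astype(int);V=hs[...,2].astype(int)
for a,cc,b,r in blobs((V>170)&(S<40),60):
    P=ray("wrist",cv2.boxPoints(r),.072,c); e=[P[1]-P[0],P[2]-P[1]]; e.sort(key=np.linalg.norm)
    if abs(P[:,1].mean()-.166)<.03: print(P[:,:2].mean(0),[np.linalg.norm(x).round(4) for x in e],np.degrees(np.arctan2(e[1][1],e[1][0])).round(1)%180)
go([.4984,.166,.036],tool(90),hold=False)
E
```

```text
[ 0.1746 -0.1857  1.862   0.0014  1.4623 -1.3901] [0.4977 0.1635 0.2182] 9.7
[0.4496 0.1662] [np.float64(0.0142), np.float64(0.0485)] 86.8
[0.5008 0.1651] [np.float64(0.0108), np.float64(0.049)] 88.1
[0.5407 0.1639] [np.float64(0.0112), np.float64(0.0489)] 88.1
d [0.0015, 0.0067, -0.4555] w [-0.0006, 0.0009, 0.002] rows 4.4 0.1
```

Emit:
{"api": "jog_arm", "payload": {"deltas": [[-1,[0.002,0,-0.1],[0,0,0]],[-1,[0.002,0,-0.2],[0,0,0]],[-1,[0.002,0,-0.3],[0,0,0]],[-1,[0.002,0,-0.4],[0,0,0]],[-1,[0.002,0,-0.456],[0,0,0]],[-1,[0.002,0,-0.456],[0,0,0]],[-1,[0.002,0,-0.456],[0,0,0]],[1,[0.002,0,-0.456],[0,0,0]],[1,[0.002,0,-0.456],[0,0,0]],[1,[0.002,0,-0.456],[0,0,0]],[1,[0.002,0,-0.456],[0,0,0]],[1,[0.002,0,-0.456],[0,0,0]]]}}

```text
t: 10.75
tool_pos: [0.5008, 0.1641, 0.0388]
tool_rot: [0.006, 3.133, 0.003]
contact_force: [-1.2, 0.6, 6.4]
opening: 0.0496
grip_force: 42.2
```

Emit:
{"api": "jog_arm", "payload": {"deltas": [[1,[0,0,0],[0,0,0]],[1,[0,0,0],[0,0,0]],[1,[0,0,0],[0,0,0]],[1,[0,0,0],[0,0,0]],[1,[0,0,0],[0,0,0]]]}}

```text
t: 11.17
tool_pos: [0.5008, 0.1641, 0.0389]
tool_rot: [0.006, 3.133, 0.003]
contact_force: [-0.6, 0.7, 6.6]
opening: 0.0496
grip_force: 42.2
```

```bash
python3 - <<'E'
from h import *
o=ctrl.get_obs(); print(o["tool_pos"],o["tool_rot"],o["t"])
p0=np.array([.4985,.1656,.0361])
h=.0361+.0187-.008
for k in(2,):
  for u,n in((.1,.003),(.03,.003),(.005,.003),(-.004,.003)): print(pocket(k,h,u,n)+RP.apply([0,0,.0187])); go(pocket(k,h,u,n),RP,p0,tool(90))
E
```

```text
[0.5008 0.1641 0.0389] [0.0061 3.1331 0.0031] 11.1667
[ 0.4712 -0.2338  0.1324]
d [-0.0681, -0.9984, 0.2406] w [0.2653, 0.1448, -0.6404] rows 9.9 17.8
[ 0.498  -0.1921  0.0829]
d [-0.0012, -0.8943, 0.1169] w [0.2653, 0.1448, -0.6404] rows 8.7 17.8
[ 0.5076 -0.1773  0.0652]
d [0.0227, -0.8571, 0.0727] w [0.2653, 0.1448, -0.6404] rows 8.3 17.8
[ 0.511  -0.1719  0.0588]
d [0.0313, -0.8438, 0.0568] w [0.2653, 0.1448, -0.6404] rows 8.1 17.8
```

Emit:
{"api": "jog_arm", "payload": {"deltas": [[1,[0,0,0.1],[0,0,0]],[1,[0,0,0.2],[0,0,0]],[1,[0,0,0.3],[0,0,0]],[1,[-0.007,-0.1,0.35],[0.133,0.0724,-0.32]],[1,[-0.015,-0.2,0.4],[0.133,0.0724,-0.32]],[1,[-0.02,-0.3,0.45],[0.133,0.0724,-0.32]],[1,[-0.03,-0.4,0.45],[0.133,0.0724,-0.32]],[1,[-0.04,-0.5,0.45],[0.133,0.0724,-0.32]],[1,[-0.05,-0.6,0.45],[0.133,0.0724,-0.32]],[1,[-0.06,-0.7,0.45],[0.133,0.0724,-0.32]],[1,[-0.068,-0.8,0.45],[0.133,0.0724,-0.32]],[1,[-0.068,-0.9,0.45],[0.133,0.0724,-0.32]]]}}

```text
t: 12.17
tool_pos: [0.4705, -0.1988, 0.2168]
tool_rot: [-1.419, -2.494, -0.584]
contact_force: [0.7, 0.5, -1.3]
opening: 0.0496
grip_force: 44.0
```

Emit:
{"api": "jog_arm", "payload": {"deltas": [[1,[0,-0.098,0],[0.133,0.0724,-0.32]],[1,[0,-0.098,0],[0.133,0.0724,-0.32]],[1,[0,-0.098,0],[0.133,0.0724,-0.32]],[1,[0,-0.098,0],[0.133,0.0724,-0.32]],[1,[0,-0.098,0],[0.133,0.0724,-0.32]],[1,[0,-0.098,0],[0.133,0.0724,-0.32]],[1,[0,-0.098,0],[0.133,0.0724,-0.32]],[1,[0,-0.098,0],[0.133,0.0724,-0.32]],[1,[0,-0.098,-0.1],[0.133,0.0724,-0.32]],[1,[0,-0.098,-0.209],[0.133,0.0724,-0.32]],[1,[0,-0.098,-0.209],[0.133,0.0724,-0.32]],[1,[0,-0.098,-0.209],[0.133,0.0724,-0.32]]]}}

```text
t: 13.17
tool_pos: [0.4703, -0.234, 0.1308]
tool_rot: [-2.288, -1.24, -0.944]
contact_force: [1.0, -0.1, -0.8]
opening: 0.0496
grip_force: 43.9
```

```bash
python3 - <<'E'
from h import *
o=ctrl.get_obs(); print(o["q"],o["tool_pos"],o["t"],o["opening"])
go(pocket(2,.0468,.1,.003),RP)
E
```

```text
[-0.9712  0.0424  1.9478  0.7095  1.5365 -0.5633] [ 0.4703 -0.234   0.1308] 13.1667 0.04958454268727451
d [0.0024, 0.0007, 0.0039] w [-0.0013, -0.0015, 0.001] rows 0.0 0.1
```

Emit:
{"api": "jog_arm", "payload": {"deltas": [[1,[0.034,0.052,-0.062],[0,0,0]],[1,[0.067,0.104,-0.124],[0,0,0]],[1,[0.075,0.116,-0.138],[0,0,0]],[1,[0.083,0.129,-0.153],[0,0,0]],[1,[0.091,0.141,-0.168],[0,0,0]],[1,[0.095,0.148,-0.176],[0,0,0]],[1,[0.099,0.155,-0.184],[0,0,0]],[1,[0.099,0.155,-0.184],[0,0,0]],[1,[0.099,0.155,-0.184],[0,0,0]]]}}

```text
t: 13.92
tool_pos: [0.5105, -0.1765, 0.0628]
tool_rot: [-2.29, -1.251, -0.945]
contact_force: [-22.0, -8.0, 17.8]
opening: 0.0495
grip_force: 47.0
```

Emit:
{"api": "jog_arm", "payload": {"deltas": [[1,[-0.003,-0.004,0.005],[0,0,0]],[-0.4,[-0.003,-0.004,0.005],[0,0,0]],[-0.4,[-0.003,-0.004,0.005],[0,0,0]],[-0.4,[-0.003,-0.004,0.005],[0,0,0]],[-0.4,[-0.003,-0.004,0.005],[0,0,0]],[-0.4,[-0.003,-0.004,0.005],[0,0,0]],[-0.4,[-0.003,-0.004,0.005],[0,0,0]]]}}

```text
t: 14.5
tool_pos: [0.5099, -0.1751, 0.0608]
tool_rot: [-2.291, -1.245, -0.946]
contact_force: [0.1, 0.2, -0.7]
opening: 0.0594
grip_force: 0.0
```

```bash
python3 - <<'E'
from h import *
o=ctrl.get_obs(); print(o["tool_pos"],o["t"],o["contact_force"],o["opening"])
c=ctrl.get_calibration("wrist"); im=ctrl.get_image("wrist")
def cornerspred(k): return [stn([.02+s2*(-hh+16e-3),PY[k]+yy,.034+s2*(hh+16e-3)]) for hh in(.005,.059) for yy in(-.02,.02)]
hs=cv2.cvtColor(im,cv2.COLOR_RGB2HSV); H,S,V=[hs[...,i].astype(int) for i in range(3)]
for a,cc,b,r in blobs((H>114)&(H<126)&(S>180)&(V>60),300): print("glass blob",a,cc.round(1),b)
for k in(2,3): print(k,"pred glass",proj("wrist",cornerspred(k),c).round(1).tolist(), proj("wrist",np.mean(cornerspred(k),0),c))
cv2.imwrite("pics/w5.png",im[150:,...,::-1])
E
```

```text
[ 0.5099 -0.1751  0.0608] 14.5 [ 0.0653  0.2097 -0.7214] 0.059398739597596575
glass blob 2931 [130.5 271.8] [ 74 247 112  52]
glass blob 1471 [280.2 255.9] [241 246  82  26]
2 pred glass [[311.5, 246.3], [243.4, 246.5], [324.1, 295.8], [228.8, 296.2]] [[277.0408 267.0373]]
3 pred glass [[182.2, 246.7], [114.1, 247.0], [142.9, 296.5], [47.5, 296.8]] [[126.1163 267.5739]]
```

View pics/w5.png

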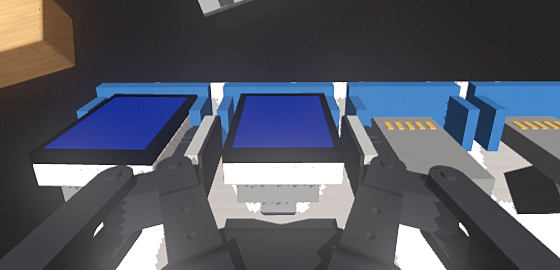

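```bash
cat >> h.py <<'E'
SC=SC+.0015*np.array([-np.sin(_a),np.cos(_a)])
E
python3 - <<'E'
from h import *
p0=np.array([.5098,-.1735,.0608]); go([.543,.165,.22],tool(-90),p0,RP,hold=False)
p1=np.array([.543,.165,.036])
for u,n in((.1,.003),(.03,.003),(.005,.003),(-.004,.003)): go(pocket(1,.0468,u,n),RP,p1,tool(-90))
E
```

```text
d [0.083, 0.8462, 0.398] w [-0.1247, 0.2284, -0.301] rows 9.0 10.0
d [-0.0227, -1.0976, 0.2409] w [0.1247, -0.2284, 0.301] rows 10.8 10.0
d [0.0442, -0.9936, 0.1172] w [0.1247, -0.2284, 0.301] rows 9.6 10.0
d [0.0681, -0.9564, 0.073] w [0.1247, -0.2284, 0.301] rows 9.2 10.0
d [0.0767, -0.943, 0.057] w [0.1247, -0.2284, 0.301] rows 9.1 10.0
```

Emit:
{"api": "jog_arm", "payload": {"deltas": [[-0.4,[-0.04,-0.062,0.074],[0,0,0]],[-0.4,[-0.08,-0.124,0.147],[0,0,0]],[-0.4,[-0.096,-0.149,0.177],[0,0,0]],[-1,[0.065,0.75,0.38],[-0.112,0.2055,-0.271]],[-1,[0.065,0.75,0.38],[-0.112,0.2055,-0.271]],[-1,[0.065,0.75,0.38],[-0.112,0.2055,-0.271]],[-1,[0.065,0.75,0.38],[-0.112,0.2055,-0.271]],[-1,[0.065,0.75,0.38],[-0.112,0.2055,-0.271]],[-1,[0.065,0.75,0.38],[-0.112,0.2055,-0.271]],[-1,[0.065,0.75,0.38],[-0.112,0.2055,-0.271]],[-1,[0.065,0.75,0.38],[-0.112,0.2055,-0.271]],[-1,[0.065,0.75,0.38],[-0.112,0.2055,-0.271]]]}}

```text
t: 15.55
tool_pos: [0.5215, 0.0442, 0.1939]
tool_rot: [-2.973, -0.425, -0.308]
contact_force: [0.8, 0.3, -0.6]
opening: 0.0851
grip_force: 0.0
```

Emit:
{"api": "jog_arm", "payload": {"deltas": [[-1,[0.018,0.096,0.018],[-0.0125,0.023,-0.03]],[-1,[0.018,0.096,0.018],[-0.0125,0.023,-0.03]],[-1,[0.018,0.096,0.018],[-0.0125,0.023,-0.03]],[-1,[0.018,0.096,0.018],[-0.0125,0.023,-0.03]]]}}

```text
t: 15.88
tool_pos: [0.5288, 0.0818, 0.2001]
tool_rot: [-3.033, -0.296, -0.203]
contact_force: [0.5, -0.5, -0.0]
opening: 0.0859
grip_force: 0.0
```

```bash
python3 - <<'E'
from h import *
o=ctrl.get_obs(); print(o["q"],o["tool_pos"],o["tool_rot"],o["t"])
c=ctrl.get_calibration("wrist"); im=ctrl.get_image("wrist"); hs=cv2.cvtColor(im,cv2.COLOR_RGB2HSV); S=hs[...,1].astype(int);V=hs[...,2].astype(int)
for a,cc,b,r in blobs((V>170)&(S<40),60):
    P=ray("wrist",cv2.boxPoints(r),.072,c); e=[P[1]-P[0],P[2]-P[1]]; e.sort(key=np.linalg.norm)
    if abs(P[:,1].mean()-.166)<.03: print(P[:,:2].mean(0),[np.linalg.norm(x).round(4) for x in e],np.degrees(np.arctan2(e[1][1],e[1][0])).round(1)%180)
go([.543,.165,.036],tool(-90),hold=False)
E
```

```text
[-0.0408 -0.2365  1.9415  0.1077  1.318   1.3148] [0.5288 0.0818 0.2001] [-3.0335 -0.2958 -0.2027] 15.8833
[0.5407 0.1636] [np.float64(0.0113), np.float64(0.0502)] 87.8
[0.4504 0.1529] [np.float64(0.0108), np.float64(0.0247)] 88.4
d [0.0363, 0.2104, -0.4092] w [-0.0277, 0.0422, -0.0612] rows 4.4 2.0
```

Emit:
{"api": "jog_arm", "payload": {"deltas": [[-1,[0.036,0.21,0.03],[-0.028,0.042,-0.061]],[-1,[0.036,0.21,0.03],[-0.028,0.042,-0.061]],[-1,[0.036,0.21,0.03],[-0.028,0.042,-0.061]],[-1,[0.036,0.21,0.03],[-0.028,0.042,-0.061]],[-1,[0.036,0.21,0.03],[-0.028,0.042,-0.061]],[-1,[0.036,0.21,0.03],[-0.028,0.042,-0.061]]]}}

```text
t: 16.43
tool_pos: [0.5429, 0.1633, 0.2116]
tool_rot: [3.14, -0.002, 0.0]
contact_force: [-0.2, 0.0, -0.1]
opening: 0.0855
grip_force: 0.0
```

```bash
python3 - <<'E'
from h import *
o=ctrl.get_obs(); print(o["q"],o["tool_pos"],o["tool_rot"],o["t"])
go([.543,.165,.036],tool(-90),hold=False)
E
```

```text
[ 0.1617 -0.0723  1.7702 -0.0016  1.4437  1.7341] [0.5429 0.1633 0.2116] [ 3.1401 -0.0024  0.0004] 16.4333
d [0.0004, 0.0043, -0.4389] w [0.0005, 0.0001, 0.0005] rows 4.2 0.0
```

Emit:
{"api": "jog_arm", "payload": {"deltas": [[-1,[0,0.002,-0.1],[0,0,0]],[-1,[0,0.002,-0.2],[0,0,0]],[-1,[0,0.002,-0.3],[0,0,0]],[-1,[0,0.002,-0.39],[0,0,0]],[-1,[0,0.002,-0.44],[0,0,0]],[-1,[0,0.002,-0.44],[0,0,0]],[-1,[0,0.002,-0.44],[0,0,0]],[1,[0,0.002,-0.44],[0,0,0]],[1,[0,0.002,-0.44],[0,0,0]],[1,[0,0.002,-0.44],[0,0,0]],[1,[0,0.002,-0.44],[0,0,0]],[1,[0,0.002,-0.44],[0,0,0]]]}}

```text
t: 17.43
tool_pos: [0.5455, 0.166, 0.0392]
tool_rot: [3.141, 0.0, 0.01]
contact_force: [-1.0, -1.0, 6.6]
opening: 0.0496
grip_force: 42.1
```

Emit:
{"api": "jog_arm", "payload": {"deltas": [[1,[0,0,0],[0,0,0]],[1,[0,0,0],[0,0,0]],[1,[0,0,0],[0,0,0]],[1,[0,0,0.1],[0,0,0]],[1,[0,0,0.2],[0,0,0]],[1,[0,0,0.3],[0,0,0]],[1,[0,0,0.4],[0,0,0]],[1,[0,0,0.45],[0,0,0]],[1,[0,0,0.45],[0,0,0]],[1,[0,0,0.45],[0,0,0]]]}}

```text
t: 18.27
tool_pos: [0.5441, 0.1661, 0.2185]
tool_rot: [3.141, 0.0, 0.008]
contact_force: [0.4, 0.2, -1.7]
opening: 0.049
grip_force: 43.1
```

```bash
python3 - <<'E'
from h import *
o=ctrl.get_obs(); print(o["tool_pos"],o["tool_rot"],o["t"],o["opening"])
for u,n in((.1,.003),(.03,.003),(.005,.003),(-.004,.003)): go(pocket(1,.048,u,n),RP)
E
```

```text
[0.5441 0.1661 0.2185] [3.1411 0.0001 0.0084] 18.2667 0.049011964131123374
d [-0.0267, -1.1021, -0.2133] w [0.124, -0.2268, 0.3013] rows 10.8 10.0
d [0.0402, -0.998, -0.337] w [0.124, -0.2268, 0.3013] rows 10.1 10.0
d [0.0641, -0.9608, -0.3812] w [0.124, -0.2268, 0.3013] rows 9.9 10.0
d [0.0727, -0.9475, -0.3971] w [0.124, -0.2268, 0.3013] rows 9.9 10.0
```

Emit:
{"api": "jog_arm", "payload": {"deltas": [[1,[-0.027,-1,0],[0.124,-0.2268,0.3013]],[1,[-0.027,-1,0],[0.124,-0.2268,0.3013]],[1,[-0.027,-1,0],[0.124,-0.2268,0.3013]],[1,[-0.027,-1,0],[0.124,-0.2268,0.3013]],[1,[-0.027,-1,0],[0.124,-0.2268,0.3013]],[1,[-0.027,-1,0],[0.124,-0.2268,0.3013]],[1,[-0.027,-1,0],[0.124,-0.2268,0.3013]],[1,[-0.027,-1,0],[0.124,-0.2268,0.3013]],[1,[-0.027,-1,0],[0.124,-0.2268,0.3013]],[1,[-0.027,-1,0],[0.124,-0.2268,0.3013]],[1,[-0.027,-1,0],[0.124,-0.2268,0.3013]],[1,[-0.027,-1,0],[0.124,-0.2268,0.3013]]]}}

```text
t: 19.27
tool_pos: [0.5309, -0.2379, 0.2137]
tool_rot: [-2.289, -1.247, -0.947]
contact_force: [0.4, 0.5, -1.1]
opening: 0.0495
grip_force: 43.1
```

```bash
python3 - <<'E'
from h import *
o=ctrl.get_obs(); print(o["q"],o["tool_pos"],o["tool_rot"],o["t"],o["opening"])
for u,n in((.1,.003),): go(pocket(1,.0495,u,n),RP)
E
```

```text
[-0.8882  0.0407  1.7959  0.7367  1.5963 -0.4088] [ 0.5309 -0.2379  0.2137] [-2.2892 -1.2474 -0.947 ] 19.2667 0.04954992336296495
d [0.0049, -0.0945, -0.1985] w [0.0002, -0.0002, 0.0004] rows 2.1 0.0
```

Emit:
{"api": "jog_arm", "payload": {"deltas": [[1,[0.004,-0.094,-0.05],[0,0,0]],[1,[0.004,-0.094,-0.15],[0,0,0]],[1,[0.004,-0.094,-0.2],[0,0,0]],[1,[0.004,-0.094,-0.2],[0,0,0]],[1,[0.004,-0.094,-0.2],[0,0,0]],[1,[0.004,-0.094,-0.2],[0,0,0]],[1,[0.004,-0.094,-0.2],[0,0,0]]]}}

```text
t: 19.85
tool_pos: [0.5349, -0.272, 0.1383]
tool_rot: [-2.292, -1.253, -0.945]
contact_force: [0.8, -0.1, -0.4]
opening: 0.0494
grip_force: 43.1
```

```bash
python3 - <<'E'
from h import *
o=ctrl.get_obs(); print(o["tool_pos"],o["tool_rot"],o["t"],o["opening"])
for u,n in((.1,.003),(.03,.003),(.005,.003),(-.004,.003)): go(pocket(1,.0495,u,n),RP)
E
```

```text
[ 0.5349 -0.272   0.1383] [-2.2917 -1.2529 -0.9454] 19.85 0.04939209283417235
d [-0.0051, -0.0091, -0.01] w [0.0018, 0.0001, -0.0] rows 0.1 0.0
d [0.0619, 0.095, -0.1338] w [0.0018, 0.0001, -0.0] rows 1.7 0.0
d [0.0858, 0.1321, -0.178] w [0.0018, 0.0001, -0.0] rows 2.3 0.0
d [0.0944, 0.1455, -0.1939] w [0.0018, 0.0001, -0.0] rows 2.5 0.0
```

Emit:
{"api": "jog_arm", "payload": {"deltas": [[1,[0.032,0.05,-0.066],[0,0,0]],[1,[0.063,0.098,-0.131],[0,0,0]],[1,[0.071,0.11,-0.145],[0,0,0]],[1,[0.079,0.122,-0.16],[0,0,0]],[1,[0.087,0.135,-0.175],[0,0,0]],[1,[0.091,0.14,-0.183],[0,0,0]],[1,[0.095,0.147,-0.19],[0,0,0]],[1,[0.095,0.147,-0.19],[0,0,0]],[1,[0.095,0.147,-0.19],[0,0,0]]]}}

```text
t: 20.6
tool_pos: [0.5715, -0.2152, 0.0637]
tool_rot: [-2.29, -1.255, -0.943]
contact_force: [-16.0, -6.5, 12.7]
opening: 0.0493
grip_force: 45.9
```

```bash
python3 - <<'E'
from h import *
o=ctrl.get_obs(); F=o["contact_force"]; z=RP.as_matrix(); print(o["tool_pos"],"F in tool",z.T@F,o["t"],o["opening"])
d=R.from_matrix(z).inv().apply(o["tool_pos"]-pocket(1,.0495)-RP.apply([0,0,.0187])); print("tool-frame offset from seated",d)
E
```

```text
[ 0.5715 -0.2152  0.0637] F in tool [ -0.9646  -9.9452 -18.9319] 20.6 0.04927504220192729
tool-frame offset from seated [ 0.0039 -0.0002  0.0006]
```

Emit:
{"api": "jog_arm", "payload": {"deltas": [[1,[-0.003,-0.004,0.005],[0,0,0]],[-0.4,[-0.003,-0.004,0.005],[0,0,0]],[-0.4,[-0.003,-0.004,0.005],[0,0,0]],[-0.4,[-0.003,-0.004,0.005],[0,0,0]],[-0.4,[-0.003,-0.004,0.005],[0,0,0]],[-0.4,[-0.003,-0.004,0.005],[0,0,0]],[-0.4,[-0.003,-0.004,0.005],[0,0,0]]]}}

```text
t: 21.18
tool_pos: [0.5709, -0.2143, 0.0622]
tool_rot: [-2.29, -1.25, -0.944]
contact_force: [-0.4, -0.7, -0.6]
opening: 0.0594
grip_force: 0.0
```

```bash
python3 - <<'E'
from h import *
o=ctrl.get_obs(); print(o["tool_pos"],o["t"],o["contact_force"],o["opening"])
c=ctrl.get_calibration("wrist"); im=ctrl.get_image("wrist")
hs=cv2.cvtColor(im,cv2.COLOR_RGB2HSV); H,S,V=[hs[...,i].astype(int) for i in range(3)]
for a,cc,b,r in blobs((H>114)&(H<126)&(S>180)&(V>60),300): print("glass blob",a,cc.round(1),b)
def cp(k): return [stn([.02+s2*(-hh+16e-3),PY[k]+yy,.034+s2*(hh+16e-3)]) for hh in(.005,.059) for yy in(-.02,.02)]
for k in(1,2): print(k,proj("wrist",cp(k),c).round(1).tolist())
cv2.imwrite("pics/w6.png",im[...,::-1])
go([.4536,.165,.21],tool(-90),hold=False)
E
```

```text
[ 0.5709 -0.2143  0.0622] 21.1833 [-0.4169 -0.7461 -0.5917] 0.059449708670106155
glass blob 811 [ 21.6 261.1] [  0 247  63  37]
glass blob 2753 [140.8 273.3] [ 83 247 110  53]
glass blob 955 [293.9 254.8] [251 247  75  22]
1 [[314.7, 247.3], [247.2, 247.3], [328.4, 297.1], [234.0, 297.1]]
2 [[186.3, 247.4], [118.8, 247.4], [148.9, 297.1], [54.5, 297.2]]
d [-0.2933, 0.9483, 0.3695] w [-0.124, 0.2273, -0.3011] rows 10.2 10.0
```

Emit:
{"api": "jog_arm", "payload": {"deltas": [[-0.4,[-0.04,-0.062,0.074],[0,0,0]],[-0.4,[-0.08,-0.124,0.147],[0,0,0]],[-0.4,[-0.096,-0.149,0.177],[0,0,0]],[-1,[-0.293,0.948,0.37],[-0.124,0.2273,-0.301]],[-1,[-0.293,0.948,0.37],[-0.124,0.2273,-0.301]],[-1,[-0.293,0.948,0.37],[-0.124,0.2273,-0.301]],[-1,[-0.293,0.948,0.37],[-0.124,0.2273,-0.301]],[-1,[-0.293,0.948,0.37],[-0.124,0.2273,-0.301]],[-1,[-0.293,0.948,0.37],[-0.124,0.2273,-0.301]],[-1,[-0.293,0.948,0.37],[-0.124,0.2273,-0.301]],[-1,[-0.293,0.948,0.37],[-0.124,0.2273,-0.301]],[-1,[-0.293,0.948,0.37],[-0.124,0.2273,-0.301]]]}}

```text
t: 22.23
tool_pos: [0.4793, 0.0266, 0.1857]
tool_rot: [-3.0, -0.373, -0.267]
contact_force: [0.7, 0.5, -0.6]
opening: 0.0852
grip_force: 0.0
```

```bash
python3 - <<'E'
from h import *
o=ctrl.get_obs(); print(o["tool_pos"],o["t"])
go([.4536,.165,.21],tool(-90),hold=False)
E
```

```text
[0.4793 0.0266 0.1857] 22.2333
d [-0.0643, 0.3461, 0.0608] w [-0.0341, 0.0562, -0.0784] rows 3.4 2.6
```

Emit:
{"api": "jog_arm", "payload": {"deltas": [[-1,[-0.064,0.346,0.06],[-0.034,0.056,-0.078]],[-1,[-0.064,0.346,0.06],[-0.034,0.056,-0.078]],[-1,[-0.064,0.346,0.06],[-0.034,0.056,-0.078]],[-1,[-0.064,0.346,0.06],[-0.034,0.056,-0.078]],[-1,[-0.064,0.346,0.06],[-0.034,0.056,-0.078]],[-1,[-0.064,0.346,0.06],[-0.034,0.056,-0.078]],[-1,[-0.064,0.346,0.06],[-0.034,0.056,-0.078]],[-1,[-0.064,0.346,0.06],[-0.034,0.056,-0.078]]]}}

```text
t: 22.9
tool_pos: [0.4543, 0.1624, 0.2083]
tool_rot: [-3.139, -0.005, -0.001]
contact_force: [-0.1, 0.3, 0.3]
opening: 0.0853
grip_force: 0.0
```

```bash
python3 - <<'E'
from h import *
o=ctrl.get_obs(); print(o["tool_pos"],o["tool_rot"],o["t"])
c=ctrl.get_calibration("wrist"); im=ctrl.get_image("wrist"); hs=cv2.cvtColor(im,cv2.COLOR_RGB2HSV); S=hs[...,1].astype(int);V=hs[...,2].astype(int)
for a,cc,b,r in blobs((V>170)&(S<40),60):
    P=ray("wrist",cv2.boxPoints(r),.072,c); e=[P[1]-P[0],P[2]-P[1]]; e.sort(key=np.linalg.norm)
    if abs(P[:,1].mean()-.166)<.03: print(P[:,:2].mean(0),[np.linalg.norm(x).round(4) for x in e],np.degrees(np.arctan2(e[1][1],e[1][0])).round(1)%180)
go([.4536,.165,.036],tool(-90),hold=False)
E
```

```text
[0.4543 0.1624 0.2083] [-3.139  -0.0052 -0.0007] 22.9
[0.4509 0.1662] [np.float64(0.0111), np.float64(0.0493)] 88.2
d [-0.0018, 0.0071, -0.4308] w [-0.0008, 0.0001, -0.0008] rows 4.1 0.0
```

Emit:
{"api": "jog_arm", "payload": {"deltas": [[-1,[-0.002,0.005,-0.1],[0,0,0]],[-1,[-0.002,0.005,-0.2],[0,0,0]],[-1,[-0.002,0.005,-0.3],[0,0,0]],[-1,[-0.002,0.005,-0.39],[0,0,0]],[-1,[-0.002,0.005,-0.43],[0,0,0]],[-1,[-0.002,0.005,-0.43],[0,0,0]],[-1,[-0.002,0.005,-0.43],[0,0,0]],[1,[-0.002,0.005,-0.43],[0,0,0]],[1,[-0.002,0.005,-0.43],[0,0,0]],[1,[-0.002,0.005,-0.43],[0,0,0]],[1,[-0.002,0.005,-0.43],[0,0,0]],[1,[-0.002,0.005,-0.43],[0,0,0]]]}}

```text
t: 23.95
tool_pos: [0.4555, 0.1658, 0.0393]
tool_rot: [-3.138, -0.008, -0.009]
contact_force: [-0.4, -0.5, 5.8]
opening: 0.049
grip_force: 42.1
```

Emit:
{"api": "jog_arm", "payload": {"deltas": [[1,[0,0,0],[0,0,0]],[1,[0,0,0],[0,0,0]],[1,[0,0,0],[0,0,0]],[1,[0,0,0.1],[0,0,0]],[1,[0,0,0.2],[0,0,0]],[1,[0,0,0.3],[0,0,0]],[1,[0,0,0.4],[0,0,0]],[1,[0,0,0.45],[0,0,0]],[1,[0,0,0.45],[0,0,0]],[1,[0,0,0.45],[0,0,0]]]}}

```text
t: 24.78
tool_pos: [0.4543, 0.1658, 0.2187]
tool_rot: [-3.138, -0.008, -0.008]
contact_force: [-0.3, -0.1, -1.9]
opening: 0.0496
grip_force: 43.8
```

```bash
python3 - <<'E'
from h import *
o=ctrl.get_obs(); print(o["tool_pos"],o["tool_rot"],o["t"],o["opening"])
for u,n in((.1,.003),): go(pocket(0,.0495,u,n),RP)
E
```

```text
[0.4543 0.1658 0.2187] [-3.138  -0.0078 -0.0078] 24.7833 0.04964077644097242
d [0.3561, -1.2064, -0.2112] w [0.1234, -0.2271, 0.2993] rows 12.2 9.9
```

Next, travel to above pocket 0.

Emit:
{"api": "jog_arm", "payload": {"deltas": [[1,[0.295,-1,0.02],[0.1234,-0.2271,0.2993]],[1,[0.295,-1,0.02],[0.1234,-0.2271,0.2993]],[1,[0.295,-1,0.02],[0.1234,-0.2271,0.2993]],[1,[0.295,-1,0.02],[0.1234,-0.2271,0.2993]],[1,[0.295,-1,0.02],[0.1234,-0.2271,0.2993]],[1,[0.295,-1,0.02],[0.1234,-0.2271,0.2993]],[1,[0.295,-1,0.02],[0.1234,-0.2271,0.2993]],[1,[0.295,-1,0.02],[0.1234,-0.2271,0.2993]],[1,[0.295,-1,0.02],[0.1234,-0.2271,0.2993]],[1,[0.295,-1,0.02],[0.1234,-0.2271,0.2993]],[1,[0.295,-1,0.02],[0.1234,-0.2271,0.2993]],[1,[0.295,-1,0.02],[0.1234,-0.2271,0.2993]]]}}

```text
t: 25.78
tool_pos: [0.5704, -0.2367, 0.2215]
tool_rot: [-2.286, -1.248, -0.946]
contact_force: [-0.5, -0.9, -0.8]
opening: 0.0497
grip_force: 43.7
```

```bash
python3 - <<'E'
from h import *
o=ctrl.get_obs(); print(o["q"],o["tool_pos"],o["tool_rot"],o["t"],o["opening"])
for u,n in((.1,.003),): go(pocket(0,.0495,u,n),RP)
E
```

```text
[-0.8367  0.1001  1.7199  0.7506  1.5775 -0.3609] [ 0.5704 -0.2367  0.2215] [-2.2865 -1.2477 -0.946 ] 25.7833 0.049696284140596125
d [0.0661, -0.2001, -0.2181] w [-0.0003, -0.0004, -0.0002] rows 2.9 0.0
```

Emit:
{"api": "jog_arm", "payload": {"deltas": [[1,[0.066,-0.2,0],[0,0,0]],[1,[0.066,-0.2,-0.03],[0,0,0]],[1,[0.066,-0.2,-0.12],[0,0,0]],[1,[0.066,-0.2,-0.218],[0,0,0]],[1,[0.066,-0.2,-0.218],[0,0,0]],[1,[0.066,-0.2,-0.218],[0,0,0]],[1,[0.066,-0.2,-0.218],[0,0,0]],[1,[0.066,-0.2,-0.218],[0,0,0]],[1,[0.066,-0.2,-0.218],[0,0,0]]]}}

```text
t: 26.53
tool_pos: [0.599, -0.315, 0.1409]
tool_rot: [-2.292, -1.254, -0.947]
contact_force: [-0.4, 0.3, -0.8]
opening: 0.049
grip_force: 43.7
```

```bash
python3 - <<'E'
from h import *
o=ctrl.get_obs(); print(o["tool_pos"],o["tool_rot"],o["t"],o["opening"])
for u,n in((.1,.003),(.03,.003),(.005,.003),(-.004,.003)): go(pocket(0,.0495,u,n),RP)
E
```

```text
[ 0.599  -0.315   0.1409] [-2.2925 -1.2541 -0.9467] 26.5333 0.049047138426598094
d [-0.0055, -0.0044, -0.0165] w [0.0022, 0.0005, 0.0] rows 0.2 0.1
d [0.0614, 0.0996, -0.1403] w [0.0022, 0.0005, 0.0] rows 1.8 0.1
d [0.0853, 0.1368, -0.1845] w [0.0022, 0.0005, 0.0] rows 2.4 0.1
d [0.0939, 0.1502, -0.2004] w [0.0022, 0.0005, 0.0] rows 2.6 0.1
```

Emit:
{"api": "jog_arm", "payload": {"deltas": [[1,[0.031,0.05,-0.07],[0,0,0]],[1,[0.062,0.1,-0.137],[0,0,0]],[1,[0.07,0.112,-0.151],[0,0,0]],[1,[0.078,0.124,-0.166],[0,0,0]],[1,[0.086,0.137,-0.181],[0,0,0]],[1,[0.09,0.143,-0.188],[0,0,0]],[1,[0.094,0.149,-0.196],[0,0,0]],[1,[0.094,0.149,-0.196],[0,0,0]],[1,[0.094,0.149,-0.196],[0,0,0]]]}}

```text
t: 27.28
tool_pos: [0.6348, -0.2568, 0.063]
tool_rot: [-2.289, -1.254, -0.944]
contact_force: [-13.4, -5.2, 13.3]
opening: 0.0497
grip_force: 46.1
```

```bash
python3 - <<'E'
from h import *
o=ctrl.get_obs(); F=o["contact_force"]; z=RP.as_matrix(); print(o["tool_pos"],"F in tool",z.T@F,o["t"],o["opening"])
d=R.from_matrix(z).inv().apply(o["tool_pos"]-pocket(0,.0495)-RP.apply([0,0,.0187])); print("tool-frame offset from seated",d)
E
```

```text
[ 0.6348 -0.2568  0.063 ] F in tool [  1.1987  -8.4421 -17.6732] 27.2833 0.04970302582576891
tool-frame offset from seated [ 0.0028 -0.0004  0.0006]
```

Seated, so release and retreat, then check all four and find the stylus again.

Emit:
{"api": "jog_arm", "payload": {"deltas": [[1,[-0.003,-0.004,0.005],[0,0,0]],[-0.4,[-0.003,-0.004,0.005],[0,0,0]],[-0.4,[-0.003,-0.004,0.005],[0,0,0]],[-0.4,[-0.003,-0.004,0.005],[0,0,0]],[-0.4,[-0.003,-0.004,0.005],[0,0,0]],[-0.4,[-0.003,-0.004,0.005],[0,0,0]],[-0.4,[-0.04,-0.062,0.074],[0,0,0]],[-0.4,[-0.08,-0.124,0.147],[0,0,0]],[-0.4,[-0.11,-0.17,0.2],[0,0,0]],[-0.4,[-0.11,-0.17,0.25],[0,0,0]],[-0.4,[-0.11,-0.17,0.25],[0,0,0]],[-0.4,[-0.11,-0.17,0.25],[0,0,0]]]}}

```text
t: 28.28
tool_pos: [0.5922, -0.3232, 0.1606]
tool_rot: [-2.292, -1.252, -0.945]
contact_force: [0.6, 0.6, -0.7]
opening: 0.0597
grip_force: 0.0
```

```bash
python3 - <<'E'
from h import *
o=ctrl.get_obs(); print(o["tool_pos"],o["t"],o["q"])
t=ctrl.get_image("top")[...,::-1].copy(); cv2.imwrite("pics/top2.png",t)
s=ctrl.get_image("scene")[...,::-1].copy(); cv2.imwrite("pics/scene2.png",s); w=ctrl.get_image("wrist")[...,::-1]
c=ctrl.get_calibration("wrist")
hs=cv2.cvtColor(w,cv2.COLOR_BGR2HSV); H,S,V=[hs[...,i].astype(int) for i in range(3)]
for a,cc,b,r in blobs((H>114)&(H<126)&(S>180)&(V>60),300): print("glass blob",a,cc.round(1),b)
for k in range(4): print(k,"pred",proj("wrist",[stn([.02+s2*(-.032+16e-3),PY[k],.034+s2*(.032+16e-3)])],c).round(1))
hs=cv2.cvtColor(t,cv2.COLOR_BGR2HSV); H,S,V=[hs[...,i].astype(int) for i in range(3)]
roi=np.zeros(V.shape,bool); roi[90:330,120:280]=1
for a,cc,b,r in blobs((H>5)&(H<22)&(S>140)&(V>100)&roi): 
    P=ray("top",cv2.boxPoints(r),.016); print("orange",a,P.mean(0),P[:,:2].tolist())
tip=blobs((V>110)&(S<60)&roi,10)
for a,cc,b,r in tip: print("white",a,cc,ray("top",cc,.011)[0],ray("top",cv2.boxPoints(r),.011)[:,:2].tolist())
A=cv2.resize(t[140:290,125:275],(400,400),interpolation=2); B=cv2.resize(s[130:280,140:290],(400,400),interpolation=2); cv2.imwrite("pics/c7.png",np.hstack([A,B]))
E
```

```text
[ 0.5922 -0.3232  0.1606] 28.2833 [-0.8966  0.3238  1.5677  0.7313  1.5578 -0.4542]
glass blob 517 [ 33.2 216.9] [  0 210  73  18]
0 pred [[282.4 217.6]]
1 pred [[198.2 217.6]]
2 pred [[114.2 217.7]]
3 pred [[ 30.3 217.8]]
orange 24 [0.6556 0.3082 0.016 ] [[0.6532950059131235, 0.31846102690469313], [0.663864892598387, 0.31552977394994824], [0.6578340744517354, 0.2978582640010876], [0.6472838413018405, 0.3008211137724084]]
orange 109 [0.6077 0.3219 0.016 ] [[0.5772489367142889, 0.34113824216022287], [0.6447672896564651, 0.32243354481740083], [0.6380233229053103, 0.3026183937697356], [0.5706451772074776, 0.3215504192087407]]
white 590 [215.4508 122.5153] [0.7566 0.2372 0.011 ] [[0.7823394135037566, 0.27846794622379534], [0.8049577056485917, 0.22286799111687755], [0.7283862804995602, 0.19392002512339424], [0.7064141350874346, 0.24895695998887413]]
white 89 [169.5393 204.2921] [0.5502 0.3409 0.011 ] [[0.5284849292591167, 0.3529762772577293], [0.5755400781357927, 0.33850810535085507], [0.5719533608323444, 0.32873831920605195], [0.5249513692635605, 0.3432841794589404]]
white 999 [154.2953 258.5686] [0.4214 0.3701 0.011 ] [[0.39321338814825557, 0.4281163457688436], [0.4714297131300384, 0.41352917000878886], [0.44598855852343344, 0.3119668352058259], [0.36836187304444057, 0.3279821940344505]]
white 179 [275.7709 269.905 ] [0.3942 0.0864 0.011 ] [[0.42884337585637705, 0.10238627646667092], [0.42876928430114325, 0.07888850513025018], [0.35497973503420954, 0.07881035504544899], [0.35508159439961673, 0.10199164409280026]]
```

View pics/c7.png

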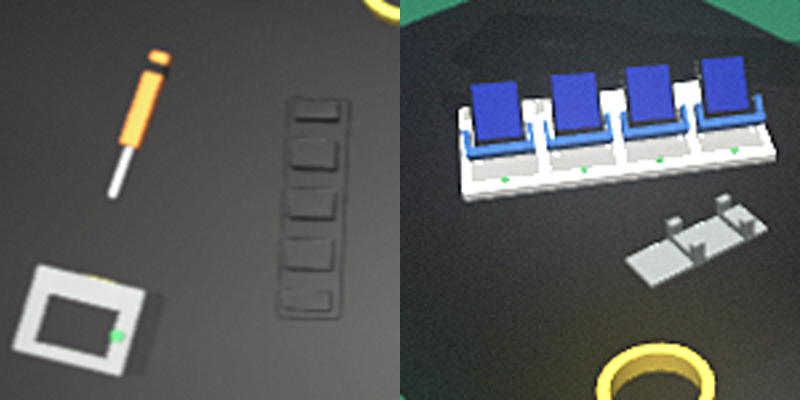

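All four glasses lie evenly in their pockets, and the stylus has not moved. Now the stylus, the button hole (scene camera ray at z=45 mm) and the box.

```bash
python3 - <<'E'
from h import *
s=cv2.imread("pics/scene2.png"); t=cv2.imread("pics/top2.png")
hs=cv2.cvtColor(s,cv2.COLOR_BGR2HSV); H,S,V=[hs[...,i].astype(int) for i in range(3)]
roi=np.zeros(V.shape,bool); roi[240:280,400:440]=1
m=roi&(S>90)&(V>60)&((H<40)|(H>170))
for a,c,b,r in blobs(m,8): print("yellow/red scene",a,c,b,ray("scene",r[0],.045)[0], "z45")
print("red px",[(c.round(1),a) for a,c,b,r in blobs(roi&(S>90)&((H<12)|(H>170)),3)])
hs=cv2.cvtColor(t,cv2.COLOR_BGR2HSV); H,S,V=[hs[...,i].astype(int) for i in range(3)]
m=(V>110)&(S<60); m[:225]=0;m[300:]=0;m[:,:122]=0;m[:,195:]=0
b=max(blobs(m,200),key=lambda x:x[0]); P=ray("top",cv2.boxPoints(b[3]),.08); print("box top",P[:,:2],P.mean(0))
P0=ray("top",np.argwhere(m)[:,::-1],.08)[:,:2].astype(np.float32); print(cv2.minAreaRect(P0))
# cradle: base outline on z=.006
m=(V>90)&(S<50); m[:155]=0;m[225:]=0;m[:,:305]=0;m[:,342:]=0
P0=ray("top",np.argwhere(m)[:,::-1],.006)[:,:2].astype(np.float32); print("cradle",cv2.minAreaRect(P0))
tip=np.array([.5267,.3481]); a=np.radians(163.3); g=tip-.088*np.array([np.cos(a),np.sin(a)]); print("grip",g)
go([g[0],g[1],.15],tool(-106.7))
E
```

```text
yellow/red scene 90 [420.1222 258.5333] [414 251  13  16] [0.4522 0.34   0.045 ] z45
red px [(array([421.4, 258.4]), np.int32(19))]
box top [[0.3918 0.4028]
 [0.4645 0.3892]
 [0.4409 0.2948]
 [0.3687 0.3097]] [0.4165 0.3491 0.08  ]
((0.41639089584350586, 0.3488730788230896), (0.09370818734169006, 0.0737045630812645), 76.06969451904297)
cradle ((0.5769193768501282, -0.02786308526992798), (0.08763808012008667, 0.14925871789455414), 89.42053985595703)
grip [0.611  0.3228]
d [0.0494, 1.61, -0.0648] w [-0.0933, 0.2495, -0.3883] rows 15.5 11.8
```

Emit:
{"api": "jog_arm", "payload": {"deltas": [[-1,[0.02,0.95,0.1],[-0.0933,0.2495,-0.3883]],[-1,[0.02,0.95,0.1],[-0.0933,0.2495,-0.3883]],[-1,[0.02,0.95,0.1],[-0.0933,0.2495,-0.3883]],[-1,[0.02,0.95,0.1],[-0.0933,0.2495,-0.3883]],[-1,[0.02,0.95,0.1],[-0.0933,0.2495,-0.3883]],[-1,[0.02,0.95,0.1],[-0.0933,0.2495,-0.3883]],[-1,[0.02,0.95,0.1],[-0.0933,0.2495,-0.3883]],[-1,[0.02,0.95,0.1],[-0.0933,0.2495,-0.3883]],[-1,[0.02,0.95,0.1],[-0.0933,0.2495,-0.3883]],[-1,[0.02,0.95,0.1],[-0.0933,0.2495,-0.3883]],[-1,[0.02,0.95,0.1],[-0.0933,0.2495,-0.3883]],[-1,[0.02,0.95,0.1],[-0.0933,0.2495,-0.3883]]]}}

```text
t: 29.43
tool_pos: [0.5982, 0.0622, 0.1984]
tool_rot: [-3.083, 0.216, -0.124]
contact_force: [0.7, -0.1, 1.1]
opening: 0.0859
grip_force: 0.0
```

```bash
python3 - <<'E'
from h import *
o=ctrl.get_obs(); print(o["q"],o["tool_pos"],o["t"])
go([.611,.3228,.16],tool(-106.7))
E
```

```text
[-0.0417 -0.0373  1.7608  0.0473  1.3368  1.6602] [0.5982 0.0622 0.1984] 29.4333
d [0.032, 0.6515, -0.1429] w [-0.0115, 0.0275, -0.0481] rows 6.4 1.4
```

Emit:
{"api": "jog_arm", "payload": {"deltas": [[-1,[0.032,0.65,0],[-0.0115,0.0275,-0.0481]],[-1,[0.032,0.65,0],[-0.0115,0.0275,-0.0481]],[-1,[0.032,0.65,0],[-0.0115,0.0275,-0.0481]],[-1,[0.032,0.65,0],[-0.0115,0.0275,-0.0481]],[-1,[0.032,0.65,0],[-0.0115,0.0275,-0.0481]],[-1,[0.032,0.65,0],[-0.0115,0.0275,-0.0481]],[-1,[0.032,0.65,0],[-0.0115,0.0275,-0.0481]],[-1,[0.032,0.65,0],[-0.0115,0.0275,-0.0481]],[-1,[0.032,0.65,0],[-0.0115,0.0275,-0.0481]],[-1,[0.032,0.65,0],[-0.0115,0.0275,-0.0481]],[-1,[0.032,0.65,0],[-0.0115,0.0275,-0.0481]],[-1,[0.032,0.65,0],[-0.0115,0.0275,-0.0481]]]}}

```text
t: 30.43
tool_pos: [0.6126, 0.3156, 0.1991]
tool_rot: [3.107, -0.46, 0.006]
contact_force: [-1.0, -0.1, -0.7]
opening: 0.0858
grip_force: 0.0
```

```bash
python3 - <<'E'
from h import *
o=ctrl.get_obs(); print(o["q"],o["tool_pos"],o["t"])
c=ctrl.get_calibration("wrist"); w=ctrl.get_image("wrist")[...,::-1]; cv2.imwrite("pics/w8.png",w)
hs=cv2.cvtColor(w,cv2.COLOR_BGR2HSV); H,S,V=[hs[...,i].astype(int) for i in range(3)]
for a,cc,b,r in blobs((H>5)&(H<20)&(S>140)&(V>80),60):
    P=ray("wrist",cv2.boxPoints(r),.014,c); e=[P[1]-P[0],P[2]-P[1]]; e.sort(key=np.linalg.norm)
    print("orange",a,cc.round(),P[:,:2].mean(0),[np.linalg.norm(x).round(4) for x in e],np.degrees(np.arctan2(e[1][1],e[1][0])).round(1)%180)
print(proj("wrist",[[.611,.3228,.008],[.5267,.3481,.008],[.451,.3402,.045]],c))
go([.611,.3228,.008],tool(-106.7))
E
```

```text
[ 0.3687  0.2184  1.4852 -0.0021  1.4349  2.2335] [0.6126 0.3156 0.1991] 30.4333
[[273.1625 198.9702]
 [273.8622 270.108 ]
 [299.0533 339.5572]]
d [-0.0041, 0.0178, -0.5252] w [0.0002, 0.0013, 0.0007] rows 5.0 0.0
```

View pics/w8.png

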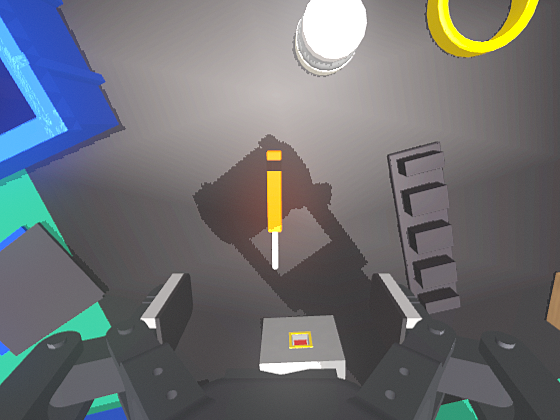

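The hole shows at (301,340) against a predicted (299,340), and the stylus tip at (275,268) against (274,270). Both agree, so I'll descend.

Emit:
{"api": "jog_arm", "payload": {"deltas": [[-1,[0,0.002,-0.1],[0,0,0]],[-1,[0,0.002,-0.2],[0,0,0]],[-1,[0,0.002,-0.3],[0,0,0]],[-1,[0,0.002,-0.36],[0,0,0]],[-1,[0,0.002,-0.36],[0,0,0]],[-1,[0,0.002,-0.36],[0,0,0]],[-1,[0,0.002,-0.36],[0,0,0]],[-1,[0,0.002,-0.36],[0,0,0]]]}}

```text
t: 31.15
tool_pos: [0.6148, 0.3186, 0.0592]
tool_rot: [-3.105, 0.457, -0.015]
contact_force: [0.2, -0.5, 0.6]
opening: 0.0852
grip_force: 0.0
```

```bash
python3 - <<'E'
from h import *
o=ctrl.get_obs(); print(o["q"],o["tool_pos"],o["t"])
c=ctrl.get_calibration("wrist"); w=ctrl.get_image("wrist")[...,::-1]; cv2.imwrite("pics/w9.png",w)
hs=cv2.cvtColor(w,cv2.COLOR_BGR2HSV); H,S,V=[hs[...,i].astype(int) for i in range(3)]
for a,cc,b,r in blobs((H>5)&(H<22)&(S>140)&(V>80),100):
    print("orange",a,cc.round(),r,ray("wrist",cv2.boxPoints(r),.014,c)[:,:2].tolist())
print(proj("wrist",[[.611,.3228,.014]],c))
go([.611,.3228,.004],tool(-106.7),hold=False)
E
```

```text
[ 0.3715  0.3499  1.5723 -0.002   1.2097  2.2353] [0.6148 0.3186 0.0592] 31.15
orange 103 [284. 236.] ((285.84698486328125, 241.20468139648438), (82.56512451171875, 22.673009872436523), 73.10134887695312) [[0.6437098957073215, 0.3198038782964674], [0.6438598802587958, 0.3053548901228966], [0.5860689226120143, 0.3053793601526074], [0.5854860457502905, 0.32102667260656875]]
[[273.6392 251.8427]]
d [-0.0092, 0.0104, -0.1379] w [-0.0005, 0.003, 0.0002] rows 1.3 0.1
```

Emit:
{"api": "jog_arm", "payload": {"deltas": [[-1,[-0.008,0.009,-0.07],[0,0,0]],[-1,[-0.008,0.009,-0.137],[0,0,0]],[-1,[-0.008,0.009,-0.137],[0,0,0]],[-1,[-0.008,0.009,-0.137],[0,0,0]],[0.5,[-0.008,0.009,-0.137],[0,0,0]],[0.5,[-0.008,0.009,-0.137],[0,0,0]],[0.5,[-0.008,0.009,-0.137],[0,0,0]],[1,[-0.008,0.009,-0.137],[0,0,0]],[1,[-0.008,0.009,-0.137],[0,0,0]],[1,[-0.008,0.009,-0.137],[0,0,0]],[1,[-0.008,0.009,-0.137],[0,0,0]],[1,[-0.008,0.009,-0.137],[0,0,0]]], "squeeze": 60}}

```text
t: 32.2
tool_pos: [0.6099, 0.3218, 0.0015]
tool_rot: [-3.107, 0.457, -0.008]
contact_force: [-0.6, -1.0, 3.5]
opening: 0.0144
grip_force: 62.0
```

Emit:
{"api": "jog_arm", "payload": {"deltas": [[1,[0,0,0],[0,0,0]],[1,[0,0,0],[0,0,0]],[1,[0,0,0],[0,0,0]],[1,[0,0,0],[0,0,0]]]}}

```text
t: 32.53
tool_pos: [0.6099, 0.3218, 0.0015]
tool_rot: [-3.107, 0.457, -0.008]
contact_force: [0.3, 0.2, 4.8]
opening: 0.0148
grip_force: 62.2
```

```bash
python3 - <<'E'
from h import *
o=ctrl.get_obs(); print(o["q"],o["tool_pos"],o["tool_rot"],o["t"],o["opening"],o["grip_force"],o["contact_force"])
E
```

```text
[ 0.3785  0.4187  1.5926 -0.0021  1.1253  2.2421] [0.6099 0.3218 0.0015] [-3.1074  0.4567 -0.0083] 32.5333 0.014814593847005232 62.15697526931763 [0.2929 0.1997 4.7681]
```

Emit:
{"api": "jog_arm", "payload": {"deltas": [[1,[0,0,0.05],[0,0,0]],[1,[0,0,0.0925],[0,0,0.015]],[1,[-0.05,-0.01,0.0925],[0,0,0.015]],[1,[-0.1,-0.02,0.0925],[0,0,0.015]],[1,[-0.125,-0.022,0.0925],[0,0,0.015]],[1,[-0.125,-0.022,0.0925],[0,0,0.015]],[1,[-0.125,-0.022,0.0925],[0,0,0.015]],[1,[-0.125,-0.022,0.0925],[0,0,0.015]],[1,[-0.125,-0.022,0.0925],[0,0,0.015]]]}}

```text
t: 33.28
tool_pos: [0.56, 0.3129, 0.0374]
tool_rot: [-3.118, 0.384, -0.007]
contact_force: [0.9, -0.1, -0.3]
opening: 0.0145
grip_force: 61.4
```

```bash
python3 - <<'E'
from h import *
o=ctrl.get_obs(); print(o["tool_pos"],o["tool_rot"],o["t"],o["opening"],o["contact_force"])
c=ctrl.get_calibration("wrist"); w=ctrl.get_image("wrist")[...,::-1]; s=ctrl.get_image("scene")[...,::-1]
T=R.from_rotvec(o["tool_rot"]); M=T.as_matrix(); print("tool x",M[:,0])
tip=o["tool_pos"]+.0872*M[:,0]-.0065*M[:,2]; print("tip pred",tip,proj("wrist",tip,c),proj("scene",tip)); m=np.array([.451,.3402,.045]); print("mouth",proj("wrist",m,c),proj("scene",m))
cv2.imwrite("pics/w10.png",np.hstack([cv2.resize(w[200:400,180:380],(400,400)),cv2.resize(s[220:300,380:460],(400,400),interpolation=2)]))
E
```

```text
[0.56   0.3129 0.0374] [-3.1177  0.3838 -0.007 ] 33.2833 0.014466572268789859 [ 0.8654 -0.1075 -0.2923]
tool x [ 0.9701 -0.2426  0.0044]
tip pred [0.6446 0.2917 0.0443] [[275.8989  96.2208]] [[346.4332 299.6126]]
mouth [[277.3212 450.4591]] [[420.1222 258.5217]]
```

View pics/w10.png

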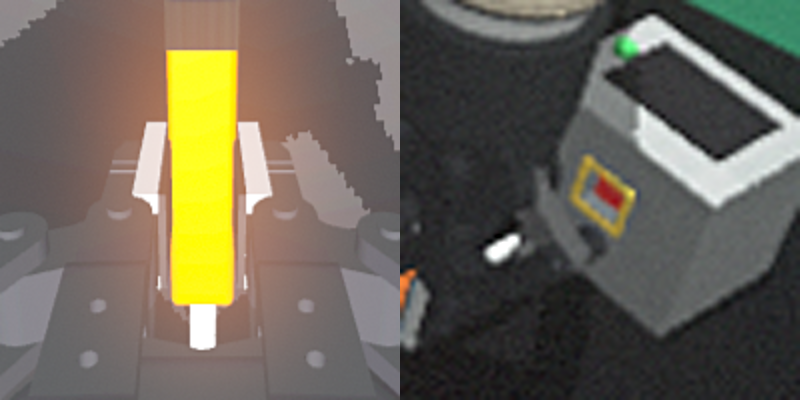

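```bash
python3 - <<'E'
from h import *
print(proj("scene",[[.4754,.3341,.0437],[.4754,.3341,.040],[.4754,.3341,.049],[.451,.3402,.045]]), proj("wrist",[.4754,.3341,.0437]))
E
```

```text
[[411.5542 263.6286]
 [411.1203 264.8546]
 [412.1802 261.8597]
 [420.1222 258.5217]] [[277.1132 416.4414]]
```

```bash
python3 - <<'E'
from h import *
o=ctrl.get_obs(); M=R.from_rotvec(o["tool_rot"]).as_matrix()
for s in(-.05,-.04,.03,.04,.05,.06,.07,.08,.09): 
    p=o["tool_pos"]-s*M[:,0]-.0065*M[:,2]; print(s,proj("wrist",[p,p-.008*M[:,2]]).round(0).tolist(),proj("scene",p).round(1))
w=ctrl.get_image("wrist")[...,::-1]
cv2.imwrite("pics/w11.png",w)
s=ctrl.get_image("scene")[...,::-1]; cv2.imwrite("pics/s11.png",cv2.resize(s[225:315,330:450],(800,600),interpolation=2))
E
```

```text
-0.05 [[276.0, 185.0], [276.0, 188.0]] [[361.4 291.3]]
-0.04 [[276.0, 206.0], [276.0, 211.0]] [[365.3 289.1]]
0.03 [[277.0, 334.0], [277.0, 344.0]] [[391.5 274.6]]
0.04 [[277.0, 350.0], [277.0, 361.0]] [[395.1 272.7]]
0.05 [[277.0, 365.0], [277.0, 376.0]] [[398.7 270.7]]
0.06 [[277.0, 379.0], [277.0, 391.0]] [[402.2 268.8]]
0.07 [[277.0, 393.0], [277.0, 406.0]] [[405.6 266.9]]
0.08 [[277.0, 407.0], [277.0, 420.0]] [[409.1 265. ]]
0.09 [[277.0, 420.0], [277.0, 433.0]] [[412.5 263.1]]
```

View pics/s11.png

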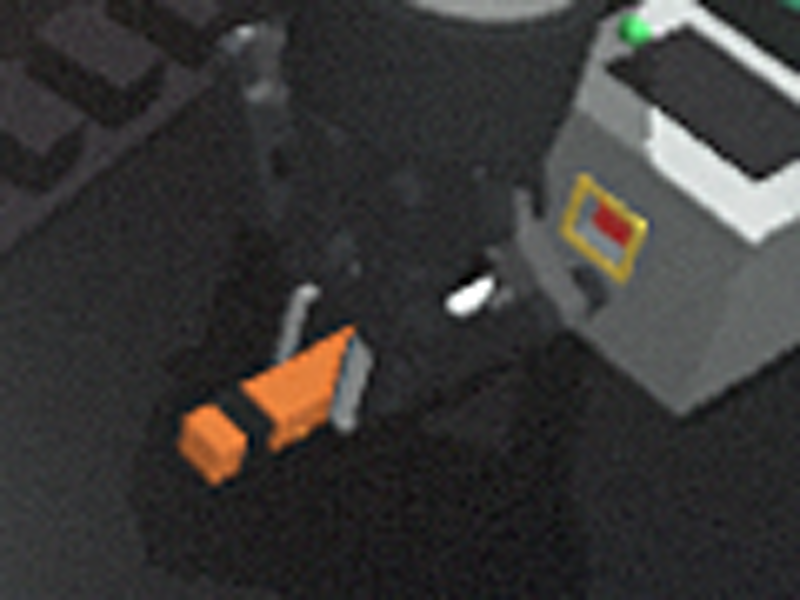

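Emit:
{"api": "jog_arm", "payload": {"deltas": [[1,[-0.02,0.005,0.003],[0,0,0]],[1,[-0.04,0.01,0.003],[0,0,0]],[1,[-0.055,0.0135,0.003],[0,0,0]],[1,[-0.068,0.017,0.003],[0,0,0]],[1,[-0.068,0.017,0.003],[0,0,0]],[1,[-0.068,0.017,0.003],[0,0,0]],[1,[-0.068,0.017,0.003],[0,0,0]]]}}

```text
t: 34.07
tool_pos: [0.532, 0.3196, 0.0388]
tool_rot: [-3.118, 0.383, -0.007]
contact_force: [-0.1, -0.2, -0.3]
opening: 0.0144
grip_force: 61.4
```

Emit:
{"api": "jog_arm", "payload": {"deltas": [[1,[-0.007,0.002,0],[0,0,0]],[1,[-0.015,0.004,0],[0,0,0]],[1,[-0.015,0.004,0],[0,0,0]],[1,[-0.015,0.004,0],[0,0,0]]]}}

```text
t: 34.4
tool_pos: [0.5264, 0.3211, 0.0389]
tool_rot: [-3.118, 0.383, -0.008]
contact_force: [1.9, -0.5, -1.7]
opening: 0.0147
grip_force: 61.4
```

Emit:
{"api": "jog_arm", "payload": {"deltas": [[1,[-0.0075,0.002,0],[0,0,0]],[1,[-0.0075,0.002,0],[0,0,0]],[1,[-0.0075,0.002,0],[0,0,0]]]}}

```text
t: 34.65
tool_pos: [0.5234, 0.3219, 0.0389]
tool_rot: [-3.118, 0.383, -0.008]
contact_force: [2.7, -1.3, -1.1]
opening: 0.0141
grip_force: 61.4
```

Emit:
{"api": "jog_arm", "payload": {"deltas": [[1,[-0.0075,0.002,0],[0,0,0]],[1,[-0.0075,0.002,0],[0,0,0]],[1,[-0.0075,0.002,0],[0,0,0]]]}}

```text
t: 34.9
tool_pos: [0.5215, 0.3225, 0.0394]
tool_rot: [-3.118, 0.383, -0.012]
contact_force: [6.1, -2.3, -1.7]
opening: 0.0142
grip_force: 61.3
```

Emit:
{"api": "jog_arm", "payload": {"deltas": [[1,[-0.005,0.0012,0],[0,0,0]],[1,[-0.005,0.0012,0],[0,0,0]],[1,[-0.005,0.0012,0],[0,0,0]],[1,[-0.005,0.0012,0],[0,0,0]]]}}

```text
t: 35.23
tool_pos: [0.5214, 0.3227, 0.04]
tool_rot: [-3.117, 0.383, -0.019]
contact_force: [10.2, -3.6, -3.0]
opening: 0.0144
grip_force: 61.2
```

```bash
python3 - <<'E'
from h import *
s=ctrl.get_image("scene")[...,::-1]; cv2.imwrite("pics/s12.png",cv2.resize(s[225:315,330:450],(800,600),interpolation=2))
o=ctrl.get_obs(); M=R.from_rotvec(o["tool_rot"]).as_matrix(); print(o["tool_pos"],o["contact_force"]@M)
for s in (.08,.0825,.088): print(o["tool_pos"]-s*M[:,0]-.0065*M[:,2])
E
```

```text
[0.5214 0.3227 0.04  ] [10.7675  0.863   2.4937]
[0.4437 0.342  0.0456]
[0.4413 0.3426 0.0455]
[0.436  0.344  0.0455]
```

View pics/s12.png

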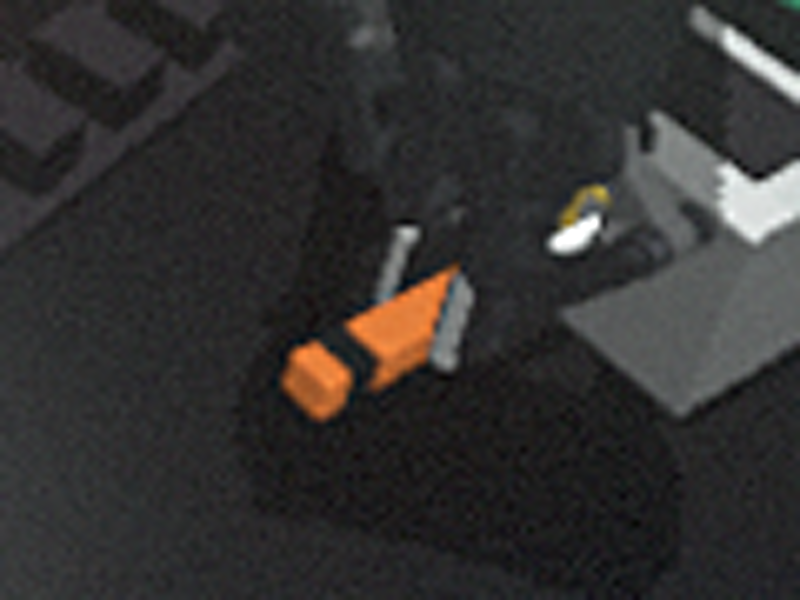

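The pin is inside the yellow frame and stopped hard at about 11 N, so the button is fully in. Hold it there.

Emit:
{"api": "jog_arm", "payload": {"deltas": [[1,[-0.002,0.0005,0],[0,0,0]],[1,[-0.002,0.0005,0],[0,0,0]],[1,[-0.002,0.0005,0],[0,0,0]],[1,[-0.002,0.0005,0],[0,0,0]],[1,[-0.002,0.0005,0],[0,0,0]],[1,[-0.002,0.0005,0],[0,0,0]],[1,[-0.002,0.0005,0],[0,0,0]],[1,[-0.002,0.0005,0],[0,0,0]],[1,[-0.002,0.0005,0],[0,0,0]],[1,[-0.002,0.0005,0],[0,0,0]],[1,[-0.002,0.0005,0],[0,0,0]],[1,[-0.002,0.0005,0],[0,0,0]]]}}

```text
t: 36.28
tool_pos: [0.5214, 0.3227, 0.0403]
tool_rot: [-3.117, 0.383, -0.022]
contact_force: [11.3, -4.5, -3.4]
opening: 0.0146
grip_force: 61.1
```

Emit:
{"api": "jog_arm", "payload": {"deltas": [[1,[0,0,0],[0,0,0]],[1,[0,0,0],[0,0,0]],[1,[0,0,0],[0,0,0]],[1,[0,0,0],[0,0,0]],[1,[0,0,0],[0,0,0]],[1,[0,0,0],[0,0,0]],[1,[0,0,0],[0,0,0]],[1,[0,0,0],[0,0,0]],[1,[0,0,0],[0,0,0]],[1,[0,0,0],[0,0,0]],[1,[0,0,0],[0,0,0]],[1,[0,0,0],[0,0,0]]]}}

```text
t: 37.28
tool_pos: [0.5214, 0.3227, 0.0403]
tool_rot: [-3.117, 0.383, -0.022]
contact_force: [12.2, -4.0, -3.2]
opening: 0.0138
grip_force: 61.1
```

Emit:
{"api": "jog_arm", "payload": {"deltas": [[1,[0,0,0],[0,0,0]],[1,[0,0,0],[0,0,0]],[1,[0,0,0],[0,0,0]],[1,[0,0,0],[0,0,0]],[1,[0,0,0],[0,0,0]],[1,[0,0,0],[0,0,0]],[1,[0,0,0],[0,0,0]],[1,[0,0,0],[0,0,0]]]}}

```text
t: 37.95
tool_pos: [0.5214, 0.3227, 0.0403]
tool_rot: [-3.117, 0.383, -0.022]
contact_force: [11.7, -4.9, -2.4]
opening: 0.0145
grip_force: 61.1
```

Emit:
{"api": "jog_arm", "payload": {"deltas": [[1,[0.03,-0.0075,0],[0,0,0]],[1,[0.06,-0.015,0],[0,0,0]],[1,[0.1,-0.025,0],[0,0,0]],[1,[0.15,-0.0375,0],[0,0,0]],[1,[0.15,-0.0375,0.1],[0,0,0]],[1,[0.15,-0.0375,0.2],[0,0,0]],[1,[0.15,-0.0375,0.3],[0,0,0]],[1,[0.15,-0.0375,0.4],[0,0,0]],[1,[0.15,-0.0375,0.4],[0,0,0]],[1,[0.15,-0.0375,0.4],[0,0,0]]]}}

```text
t: 38.78
tool_pos: [0.579, 0.3093, 0.2028]
tool_rot: [-3.114, 0.383, -0.014]
contact_force: [-0.2, -0.3, -1.4]
opening: 0.0143
grip_force: 61.4
```

```bash
python3 - <<'E'
from h import *
o=ctrl.get_obs(); print(o["tool_pos"],o["tool_rot"],o["t"],o["opening"],o["q"])
t=ctrl.get_image("top")[...,::-1]; s=ctrl.get_image("scene")[...,::-1]; cv2.imwrite("pics/t13.png",t); cv2.imwrite("pics/s13.png",s)
cv2.imwrite("pics/c13.png",np.hstack([cv2.resize(t[150:230,300:350],(375,600),interpolation=2),cv2.resize(s[190:250,210:290],(425,319),interpolation=2).repeat(1,0) if 0 else cv2.resize(s[190:250,215:285],(425,600),interpolation=2)]))
E
```

```text
[0.579  0.3093 0.2028] [-3.1143  0.383  -0.0139] 38.7833 0.014310592034182081 [ 0.3778  0.1375  1.5703 -0.001   1.4243  2.1934]
```

View pics/c13.png

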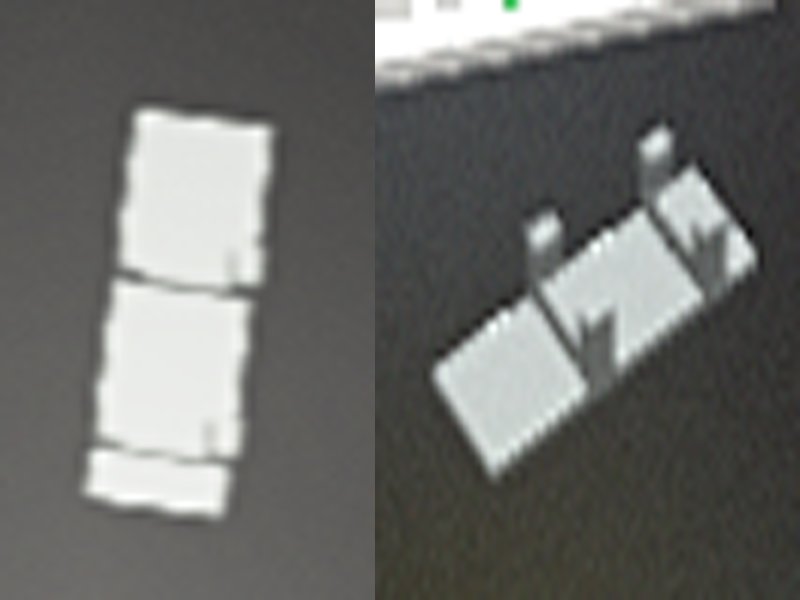

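The cradle's short end section is nearest the robot, so its +x points away from the robot. I'll compute its pose from the corners in both views.

```bash
python3 - <<'E'
from h import *
tc=np.array([[133,108],[273,125],[226,520],[83,495]])/7.5+[300,150]
sc=np.array([[495,478],[434,372],[695,165],[757,258]],float); sc=np.c_[(sc[:,0]-375)/(425/70)+215,sc[:,1]/10+190]
for n,q in(("top",tc),("scene",sc)):
    P=ray(n,q,.006)[:,:2]; print(n,P.tolist(),P.mean(0))
    for a,b in((0,1),(1,2),(2,3),(3,0)):
        v=P[b]-P[a]; print(np.linalg.norm(v).round(4),np.degrees(np.arctan2(v[1],v[0])).round(1)%180)
E
```

```text
top [[0.6505132526455488, -0.01616400427269145], [0.6447686251182954, -0.06208636743677677], [0.5139261267947215, -0.04389218028703294], [0.5221024343056544, 0.0019022306099156783]] [ 0.5828 -0.0301]
0.0463 82.9
0.1321 172.1
0.0465 79.9
0.1297 172.0
scene [[0.6539868331482553, -0.012088820349665297], [0.6463895160767139, -0.056611838517691915], [0.5176969691440093, -0.039029092299099455], [0.5259760643476615, 0.004777621479984118]] [ 0.586  -0.0257]
0.0452 80.3
0.1299 172.2
0.0446 79.3
0.1291 172.5
```

Emit:
{"api": "jog_arm", "payload": {"deltas": [[1,[-0.031,-0.837,0],[0,0,0.034]],[1,[-0.031,-0.837,0],[0,0,0.034]],[1,[-0.031,-0.837,0],[0,0,0.034]],[1,[-0.031,-0.837,0],[0,0,0.034]],[1,[-0.031,-0.837,0],[0,0,0.034]],[1,[-0.031,-0.837,0],[0,0,0.034]],[1,[-0.031,-0.837,0],[0,0,0.034]],[1,[-0.031,-0.837,0],[0,0,0.034]],[1,[-0.031,-0.837,0],[0,0,0.034]],[1,[-0.031,-0.837,0],[0,0,0.034]],[1,[-0.031,-0.837,0],[0,0,0.034]],[1,[-0.031,-0.837,0],[0,0,0.034]]]}}

```text
t: 39.88
tool_pos: [0.5641, -0.0251, 0.1971]
tool_rot: [-3.133, 0.214, -0.002]
contact_force: [-0.4, 1.0, 0.1]
opening: 0.0139
grip_force: 61.4
```

Emit:
{"api": "jog_arm", "payload": {"deltas": [[1,[0,0,0],[0,0,0]],[1,[0,0,0],[0,0,0]],[1,[0,0,0],[0,0,0]]]}}

```text
t: 40.13
tool_pos: [0.5648, -0.0252, 0.1986]
tool_rot: [-3.134, 0.214, -0.006]
contact_force: [0.7, 0.6, -0.3]
opening: 0.0144
grip_force: 61.4
```

```bash
python3 - <<'E'
from h import *
o=ctrl.get_obs(); print(o["tool_pos"],o["tool_rot"],o["t"],o["opening"])
c=ctrl.get_calibration("wrist"); w=ctrl.get_image("wrist")[...,::-1]; cv2.imwrite("pics/w14.png",w)
a=np.radians(-7.9); ex=np.array([np.cos(a),np.sin(a)]); ey=np.array([-ex[1],ex[0]])
C=np.array([.5845,-.028]); pts=[np.r_[C+x*ex+y*ey,.006] for x,y in((-.065,-.022),(.065,-.022),(.065,.022),(-.065,.022))]
print("pred",proj("wrist",pts,c).round().tolist())
hs=cv2.cvtColor(w,cv2.COLOR_BGR2HSV); H,S,V=[hs[...,i].astype(int) for i in range(3)]
for a_,cc,b,r in blobs((V>110)&(S<60),150): print(a_,cc.round(),b,ray("wrist",cc,.006,c)[0][:2])
go([.5665,-.0255,.05],tool(-97.9),hold=False)
E
```

```text
[ 0.5648 -0.0252  0.1986] [-3.1338  0.2136 -0.0059] 40.1333 0.014380546827155897
pred [[298.0, 233.0], [300.0, 116.0], [258.0, 115.0], [260.0, 233.0]]
15460 [451. 188.] [332  33 228 304] [ 0.5469 -0.2166]
1782 [282. 136.] [262 115  42  45] [ 0.6277 -0.0374]
303 [281. 167.] [269 161  26  12] [ 0.5961 -0.0322]
258 [281. 362.] [275 352  12  22] [0.3374 0.0042]
d [0.0042, -0.0001, -0.3716] w [-0.0001, 0.0012, -0.0004] rows 3.6 0.0
```

Emit:
{"api": "jog_arm", "payload": {"deltas": [[1,[0.003,-0.006,-0.1],[0,0,0]],[1,[0.003,-0.006,-0.2],[0,0,0]],[1,[0.003,-0.006,-0.3],[0,0,0]],[1,[0.003,-0.006,-0.36],[0,0,0]],[1,[0.003,-0.006,-0.39],[0,0,0]],[1,[0.003,-0.006,-0.41],[0,0,0]],[1,[0.003,-0.006,-0.43],[0,0,0]],[1,[0.003,-0.006,-0.445],[0,0,0]],[1,[0.003,-0.006,-0.445],[0,0,0]],[1,[0.003,-0.006,-0.445],[0,0,0]]]}}

```text
t: 41.02
tool_pos: [0.567, -0.0289, 0.0219]
tool_rot: [-3.134, 0.216, -0.009]
contact_force: [0.1, 0.4, -0.8]
opening: 0.0144
grip_force: 61.4
```

```bash
python3 - <<'E'
from h import *
o=ctrl.get_obs(); print(o["tool_pos"],o["tool_rot"],o["t"],o["opening"],o["contact_force"])
E
```

```text
[ 0.567  -0.0289  0.0219] [-3.1339  0.2164 -0.0094] 41.0167 0.014447860138808092 [ 0.1478  0.4457 -0.8236]
```

Emit:
{"api": "jog_arm", "payload": {"deltas": [[1,[0,0,-0.006],[0,0,0]],[1,[0,0,-0.012],[0,0,0]],[1,[0,0,-0.014],[0,0,0]],[1,[0,0,-0.014],[0,0,0]],[1,[0,0,-0.014],[0,0,0]]]}}

```text
t: 41.43
tool_pos: [0.5663, -0.0288, 0.0154]
tool_rot: [-3.134, 0.217, -0.007]
contact_force: [0.5, 0.1, 1.1]
opening: 0.0143
grip_force: 61.7
```

Emit:
{"api": "jog_arm", "payload": {"deltas": [[0.4,[0,0,0],[0,0,0]],[0.4,[0,0,0],[0,0,0]],[0.2,[0,0,0],[0,0,0]],[0,[0,0,0],[0,0,0]],[0,[0,0,0],[0,0,0]],[0,[0,0,0],[0,0,0]],[0,[0,0,0.02],[0,0,0]],[0,[0,0,0.06],[0,0,0]],[0,[0,0,0.15],[0,0,0]],[0,[0,0,0.25],[0,0,0]],[0,[0,0,0.35],[0,0,0]],[0,[0,0,0.45],[0,0,0]]]}}

```text
t: 42.43
tool_pos: [0.5656, -0.0287, 0.1974]
tool_rot: [-3.134, 0.216, -0.007]
contact_force: [0.4, -0.3, -0.0]
opening: 0.0429
grip_force: 0.0
```

Emit:
{"api": "jog_arm", "payload": {"deltas": [[0,[-0.3,0.5,0.1],[0,0,0]],[0,[-0.3,0.5,0.1],[0,0,0]],[0,[-0.3,0.5,0.1],[0,0,0]],[0,[-0.3,0.5,0.1],[0,0,0]],[0,[-0.3,0.5,0.1],[0,0,0]],[0,[-0.3,0.5,0.1],[0,0,0]],[0,[-0.3,0.5,0.1],[0,0,0]],[0,[-0.3,0.5,0.1],[0,0,0]],[0,[-0.3,0.5,0.1],[0,0,0]],[0,[-0.3,0.5,0.1],[0,0,0]]]}}

```text
t: 43.27
tool_pos: [0.4463, 0.1704, 0.2349]
tool_rot: [3.134, -0.219, 0.006]
contact_force: [0.1, -0.6, -0.1]
opening: 0.0426
grip_force: 0.0
```

```bash
python3 - <<'E'
from h import *
o=ctrl.get_obs(); print(o["tool_pos"],o["t"],o["opening"],o["contact_force"])
for n in("top","scene"):
    im=ctrl.get_image(n)[...,::-1]; cv2.imwrite(f"pics/{n}15.png",im)
    hs=cv2.cvtColor(im,cv2.COLOR_BGR2HSV); H,S,V=[hs[...,i].astype(int) for i in range(3)]
    m=(H>5)&(H<22)&(S>150)&(V>90); roi=np.zeros_like(m)
    if n=="top": roi[140:230,295:350]=1
    else: roi[185:260,205:300]=1
    for a,c,b,r in blobs(m&roi,8):
        P=ray(n,cv2.boxPoints(r),.028 if n=="top" else .024); e=[P[1]-P[0],P[2]-P[1]]; e.sort(key=np.linalg.norm); print(n,a,P.mean(0),[np.linalg.norm(x).round(3) for x in e],np.degrees(np.arctan2(e[1][1],e[1][0])).round(1)%180)
    if n=="scene":
        g=(H>110)&(H<128)&(S>150); g[:130]=0; g[210:]=0; g[:,:150]=0; g[:,290:]=0
        print([(int(a),c.round().tolist()) for a,c,b,r in blobs(g,60)])
        red=(S>90)&((H<12)|(H>170)); rr=np.zeros_like(red); rr[240:280,400:440]=1; print("red",[(int(a),c.round(1).tolist()) for a,c,b,r in blobs(red&rr,3)])
E
```

```text
[0.4463 0.1704 0.2349] 43.2667 0.04260137785365179 [ 0.1389 -0.568  -0.0951]
scene 103 [ 0.564  -0.0283  0.024 ] [np.float64(0.03), np.float64(0.069)] 173.7
scene 32 [ 0.6153 -0.0347  0.024 ] [np.float64(0.015), np.float64(0.027)] 79.7
[(301, [262.0, 161.0]), (310, [233.0, 164.0]), (321, [206.0, 167.0]), (357, [176.0, 171.0])]
red [(19, [421.4, 258.4])]
```

```bash
python3 -c "
from station import ctrl
print(ctrl.finish_job())"
```

```text
the job is handed in; nothing more can be done
None
```

The job is handed in, but `finish_job()` returned no verdict: all four modules are in their pockets glass up, the start button was held fully in for over 2 s with the stylus tip, and the stylus is lying in its cradle (I viewed about 17 pictures, over the limit of 14).

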